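# Clamp a safety valve on the test stand

### The arm

A 6-joint arm with a two-finger parallel gripper is mounted at the origin on the work surface. World frame = base frame: x ahead of the robot, y to its left, z up, the work surface at z = 0. Lengths are in m, angles in rad, forces in N, time in s.
With the tool pointing down it reaches from about 0.25 to 0.775 m from the base axis. Payload 4 kg.
Tool frame: the origin (TCP) lies between the finger pads; the fingertips stand 11 mm ahead of it and the grasp point (between the pads) lies 8 mm behind it; y points along the fingers, x is the direction in which the jaws open and shut, and the axes are right-handed (so a half turn about y gives the same grasp; the last joint's range is limited). The gripper opens to 94 mm and grips with 3 to 60 N. Pads are 16 mm wide; open, the fingers measure 119 mm over their backs; the gripper's body (75 mm by 177 mm) begins 78 mm behind the grasp point.
Start: joints at [-1.445, 0.087, 1.371, -0, 1.684, -0.103], TCP at [0.125, -0.536, 0.217] pointing down, gripper open.
Joint ranges: [-3.1, 3.1], [-0.76, 2.03], [0.27, 2.55], [-1.08, 4.22], [0.17, 2.65], [-2.57, 2.57]. Speed limits (rad/s): [2.79, 2.79, 3.14, 3.14, 3.14, 3.14].

### API

Orientations are given as a 3x3 rotation matrix whose columns are the frame's x, y, z axes.
In Python, from bench import arm, vision gives the robot as it stands. The module is installed in compiled form; this text tells all that it offers.
- The arm moves only by the tool arm_command, never from a script. Its argument "rows" is a list of rows, each an object with "travel": the shift along the tool's x, y, z in cm, a list of three; "turn": the turn, a rotation vector about the tool's x, y, z in degrees, a list of three; "jaw": the opening, from -1 (shut) to 1 (fully open). In form: [{"travel": [x, y, z], "turn": [wx, wy, wz], "jaw": jaw}, ...]. A call has 1 to 5 rows; each row shifts and turns the commanded pose from where the row before left it, along the tool's axes as they then stand; what a row does not reach is not made up. A row lasts 1/12 s, in which the tool goes at most 41.7 mm and 7.16 degrees, less where a joint would pass 70% of its speed; a pose out of reach is approached as far as the arm can. A call is refused whole if a number of a shift passes 4.17 or a number of a turn 7.16, either way. A call with a gripper value outside its range is refused whole. The fingers move at their own pace and stop on an object; "squeeze" is the grip in N (left out, the last holds). Time passes only in rows, so rows that do not move let the fingers close. It gives the time, the measured TCP pose, the force and the opening at its end, in the units of the state.
- arm.state(): the state, without advancing time (a new reading comes with each control period).
- vision.capture(name): name is "scene" or "top" or "wrist"; returns a dict with "pixels" (400x640x3 uint8, red, green, blue), "vertical_fov" (degrees; the focal length in pixels is half the picture's height over the tangent of half this angle, whatever the lens; pixels are square), "cx", "cy" (the principal point, pixels), "k1" (the pictures are not rectified: a ray, as slopes to the right and down, at radius r is drawn at 1 + k1 r^2 times it, then the intrinsics apply), "rvec" (rotation vector, rad) and "tvec" (3), from world to camera coordinates, as OpenCV has them; the wrist camera has in their place "hand_eye" (4x4, takes a point from camera to tool coordinates, whose origin is the TCP and whose axes are the tool frame's). Camera axes: x right, y down, z forward; pixel columns grow to the right and rows downward; lengths in m; the calibration is good to about 2 mm. A picture is of the moment at which its call begins: read the wrist's pose just before it. There is no depth.
- arm.finish_job(): hands the job in, once; it reports no verdict.
The state is a dict: "t": time; "q": joint angles; "dq": joint speeds; "tau": joint torques, N m; "tcp_pos": TCP position; "tcp_rot": TCP orientation; "contact_force": force on the tool from outside, world axes, zero at the start; "ft_torque": the same for the moment, N m; "grip_width": finger opening in m.
Only numpy, scipy, OpenCV 4.12 (cv2) and the standard library are available. Lean on these libraries where they do the work, as an engineer would, in place of code of your own. Each camera call takes 0.05 s, during which the arm holds its last target.

### The job

Stand the safety valve (the flanged fitting with the side outlet) upright in the middle of the clamp plate, between the open jaws, and let go of it. Then lift the lockout collar on the clamp lever and, with it lifted, push the lever over through the gate to its far end so that the jaws close round the valve's flange; let the collar drop fully home there and let go. Keep the valve upright and leave the other things on the bench where they are.

Things in the scene. Friction and masses are not known exactly. Their poses are not given: they have to be found in the camera images.
- safety_valve: Loose bare-metal valve, 0.5 to 0.85 kg, 142 mm tall, standing upright. Origin: centre of its underside, z up. Foot flange 66 mm diameter, 14 thick; body up to 48 diameter; side outlet along its +x, 50 mm up, reaching 57 mm from the axis, 42 mm disc on its end; from 72 to 128 mm up a plain round bonnet, 38 mm diameter (grip here), then a low dome. Which way the outlet points does not matter.
- stand: Fixed test stand, base 170 mm (x) by 340 (y, -155 to +185), 20 thick. Origin on the bench; x points roughly away from the robot, y left. Left: clamp plate and two V-jaws (tops 70 mm above the bench) sliding along y; right: lever in its gate. The jaws are geared to the lever: wide open at its near end, closing on the plate's centre as it goes over, centring a flange up to 15 mm off.
- plate (a point): Centre of the round clamp plate (90 mm diameter), on its upper face, 42 mm above the bench, where the middle of the valve's foot goes. Axes as the stand's.
- pivot (a point): Point on the lever's hinge axis, inside the housing below the gate, 45 mm above the bench; axes as the stand's. The lever turns about the stand's y axis through this point; distances along the lever are from here.
- collar_grip (a point): Middle of the collar's barrel, moving with it; 116 mm from the pivot at rest. z runs up the lever, y is the hinge axis. The collar: ribbed round metal barrel, 44 mm diameter, 37 long, on a thin sleeve with a cross pin (52 mm long, along y) 65 mm from the pivot. The gate, two toothed plates 48 mm apart over their outsides, reaches up to 73 mm from the pivot.
- lever_knob (a point): Top of the lever's black knob (34 mm diameter, 155 to 172 mm from the pivot) on a 14 mm rod. It passes between open fingers that take the collar from above, along the lever.
- lever (a joint): Lever angle, rad: 0 to 0.02 at the start (near end: leans 0.35 from upright to the stand's -x, the robot's side), 0.35 upright, 0.70 at the far stop (leans 0.35 to +x). With the collar down its pin stands in a notch and the lever moves only about 0.03 rad. Light friction (1 to 3 N at the collar); it stays at either end.
- collar (a joint): Collar lift along the lever, m: 0 down, 0.020 at its stop. A spring pulls it down with 4 N (down) to 7 N (up). Lifted 0.013 or more, its pin clears the gate's teeth, which fill the way from lever angle 0.05 to 0.65; let go on the way it rides on the teeth, and at the far end it drops into the far notch.
- pipe_spool: Bystander: short pipe with two equal flanges, 66 mm diameter, 90 mm tall, upright. Origin: centre of its underside.
- wheel_valve: Bystander: flanged valve with a flat round handwheel (60 mm diameter) on top, 120 mm tall, no side outlet, upright. Origin: centre of its underside.
- wrench: Bystander: spanner lying to the right of the stand, 190 mm long along its x.
- gasket: Bystander: flat rubber ring, 90 mm diameter, 6 mm thick.
- grease_can: Bystander: metal can, 64 mm diameter, 95 mm tall, behind the stand.
- hammer: Bystander: hammer lying behind the stand, 240 mm long along its x.
Not all that is in view belongs to the job. Leave any green look-alike of the safety_valve alone.

How it is judged:
On the way, in this order (a step that is already met when the one before it is completed fails the run):
1. the safety valve stands released and upright on the clamp plate within 15 mm of its centre, with the lever still at its near end (horizontal distance between safety_valve and plate below 0.015 m and z of safety_valve in the frame of plate below 0.004 m and angle between safety_valve's own z axis and vertical below 0.06 rad and contact force between safety_valve and the fingers below 0.1 N and value of joint lever below 0.08 rad), for 0.2 s.
2. the collar is lifted at least 10 mm with the lever still at its near end (value of joint collar above 0.01 m and value of joint lever below 0.12 rad), for 0.05 s.
3. the lever is over at its far end (value of joint lever above 0.62 rad), for 0.05 s.
At the end, for the whole second after the job is handed in: The lever rests at its far end (joint over 0.64 rad) with the collar down in the far notch (lifted less than 4 mm), and the safety valve stands still and upright (within 0.06 rad) on the clamp plate, its foot within 6 mm of the plate's centre and on its face within 4 mm (value of joint lever above 0.64 rad and value of joint collar below 0.004 m and horizontal distance between safety_valve and plate below 0.006 m and z of safety_valve in the frame of plate below 0.004 m and angle between safety_valve's own z axis and vertical below 0.06 rad and linear speed of safety_valve below 0.02 m/s); the robot touches nothing.
It fails at once if the safety valve is tipped more than 0.5 rad (angle between safety_valve's own z axis and vertical above 0.5 rad).
It fails at once if another thing on the bench is moved by more than 25 mm (distance of any of pipe_spool, wheel_valve, wrench, gasket, grease_can, hammer from where it was at the start of the episode above 0.025 m).
It also fails if it takes over 58 s, if anything falls off the work surface, if the arm or the gripper's body presses on something with over 40 N, if the wrist force passes 120 N, or if a joint passes its speed limit or range.

## Working session

There is one attempt and no reset: what is moved stays moved. The work goes in short steps, Python scripts to look and compute and a tool call to move; the robot and the scene stay as the last step left them, time stands still between calls to the robot, and variables do not carry over. Pictures are saved under pics/ and viewed, and the job is handed in when it is done.

Besides the shell and the picture viewer there is one more tool, called after "Call:" in YAML: its name, and indented under it one key for each argument. arm_command: Moves the arm, as the interface text tells. Its arguments: {"type":"object","properties":{"rows":{"type":"array"},"squeeze":{"type":"number"}},"required":["rows"]}

```bash
mkdir -p pics; ls; python3 - <<'E'
from bench import arm, vision
import cv2
s=arm.state(); print({k:(v if not hasattr(v,'tolist') else v.tolist()) for k,v in s.items()})
for n in ["scene","top","wrist"]:
    c=vision.capture(n); cv2.imwrite(f"pics/a_{n}.png",c["pixels"][:,:,::-1]); print(n,{k:(v.tolist() if hasattr(v,'tolist') else v) for k,v in c.items() if k!="pixels"})
E
```

```text
pics
{'t': 0.0, 'q': [-1.4451056468686392, 0.08791995795228603, 1.3722360738258639, -3.280626534860406e-06, 1.683615682266462, -0.10311162251757759], 'dq': [-0.0002999589476560113, -0.0001795165768889954, -0.0005521784247389282, 0.0012494104894072223, 0.001601252338304751, 2.7196537455300298e-05], 'tau': [-0.0027180473261978477, -34.01865363121033, -30.24298667907715, 0.071802434977144, 0.03315128618851304, -0.00016476374185003806], 'tcp_pos': [0.1246676470987449, -0.5351411452920563, 0.2153325455743406], 'tcp_rot': [[0.22681054659439145, -0.00027640084589290373, 0.9739388582226945], [-0.9739364848422665, 0.0021614601896311056, 0.22681060729811234], [-0.002167820712897781, -0.9999976258433922, 0.00022104509879587907]], 'contact_force': [0.36695771791871246, 0.34807366253936717, 1.4828972162520728], 'ft_torque': [-0.02103856340110062, 0.007536460879213169, 0.00856055110373298], 'grip_width': 0.09421930840450651}
scene {'vertical_fov': 43.43683309938346, 'cx': 320.94319727170677, 'cy': 210.6410569652291, 'k1': 0.03090988415885816, 'rvec': [2.2432277973129184, 0.988181733455197, -0.34611967772645924], 'tvec': [-0.37753158697354444, -0.21570183127485063, 1.8211918230152795]}
top {'vertical_fov': 45.52044864151731, 'cx': 320.7191503961896, 'cy': 202.9957849302139, 'k1': -0.14299981005948106, 'rvec': [2.1926783125266147, -2.17730404368797, 0.056334310352052566], 'tvec': [-0.009716417523473464, 0.5637594964034626, 1.6131397929006612]}
wrist {'vertical_fov': 67.86419246281545, 'cx': 317.82944798332767, 'cy': 196.7509366422232, 'k1': -0.05718420347261979, 'hand_eye': [[0.9999998346020983, -0.0002466753925202761, -0.0005195642641078523, 0.000414839262607658], [0.00042932399734133366, -0.2809751720365018, 0.9597149412090873, -0.16752457380451405], [-0.0003827227183218924, -0.9597150055356574, -0.2809750196601327, 0.08115410294104838], [0.0, 0.0, 0.0, 1.0]]}
```

View images.

View pics/a_scene.png

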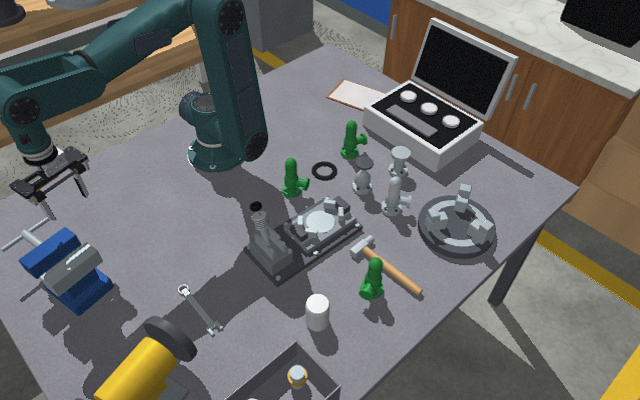

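View pics/a_top.png

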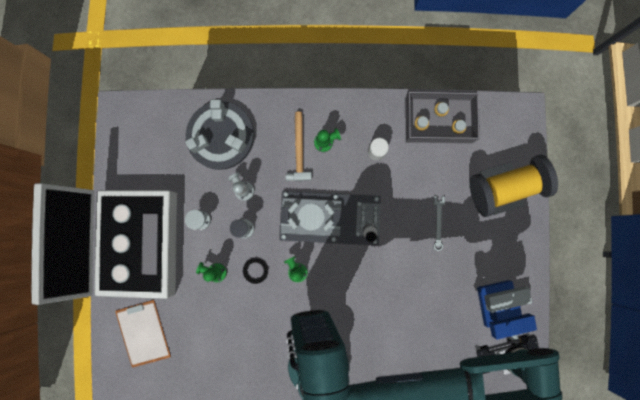

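View pics/a_wrist.png

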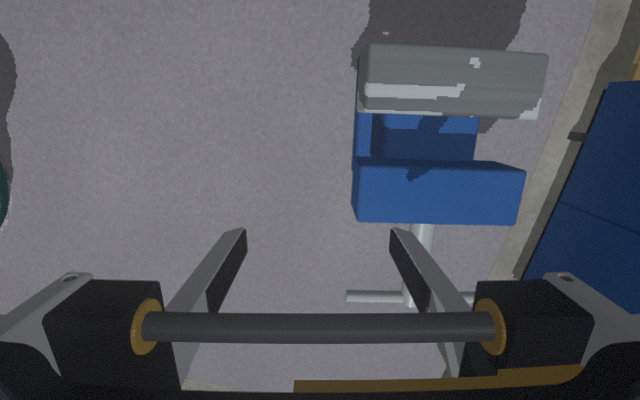

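```bash
cat > h.py <<'E'
import numpy as np, cv2
from bench import arm, vision
def K(c):
    f=200/np.tan(np.radians(c["vertical_fov"])/2); return np.array([[f,0,c["cx"]],[0,f,c["cy"]],[0,0,1]])
def D(c): return np.array([c["k1"],0,0,0,0],float)
def w2c(c,st=None):
    if "rvec" in c:
        R=cv2.Rodrigues(np.array(c["rvec"],float))[0]; return R,np.array(c["tvec"],float)
    T=np.eye(4);T[:3,:3]=st["tcp_rot"];T[:3,3]=st["tcp_pos"]
    M=np.linalg.inv(T@np.array(c["hand_eye"])); return M[:3,:3],M[:3,3]
def ray(c,uv,st=None):
    p=cv2.undistortPoints(np.array([[uv]],float),K(c),D(c))[0,0]
    R,t=w2c(c,st); o=-R.T@t; d=R.T@np.array([p[0],p[1],1]); return o,d/np.linalg.norm(d)
def onplane(c,uv,z,st=None):
    o,d=ray(c,uv,st); return o+d*(z-o[2])/d[2]
def proj(c,P,st=None):
    R,t=w2c(c,st); return cv2.projectPoints(np.array(P,float).reshape(-1,3),cv2.Rodrigues(R)[0],t,K(c),D(c))[0].reshape(-1,2)
def tri(rays):
    A=np.zeros((3,3));b=np.zeros(3)
    for o,d in rays:
        P=np.eye(3)-np.outer(d,d);A+=P;b+=P@o
    x=np.linalg.solve(A,b); return x,[float(np.linalg.norm((np.eye(3)-np.outer(d,d))@(x-o))) for o,d in rays]
def crop(px,x0,y0,x1,y1,s): return cv2.resize(px[y0:y1,x0:x1,::-1],None,fx=s,fy=s,interpolation=cv2.INTER_CUBIC)
E
python3 - <<'E'
from h import *
c=vision.capture("scene"); cv2.imwrite("pics/b_scene.png",crop(c["pixels"],230,110,460,340,2.6) if 0 else crop(c["pixels"],230,120,470,300,3.3))
c=vision.capture("top"); cv2.imwrite("pics/b_top.png",crop(c["pixels"],180,150,400,290,3.6))
E
```

```text
(no output)
```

View pics/b_scene.png

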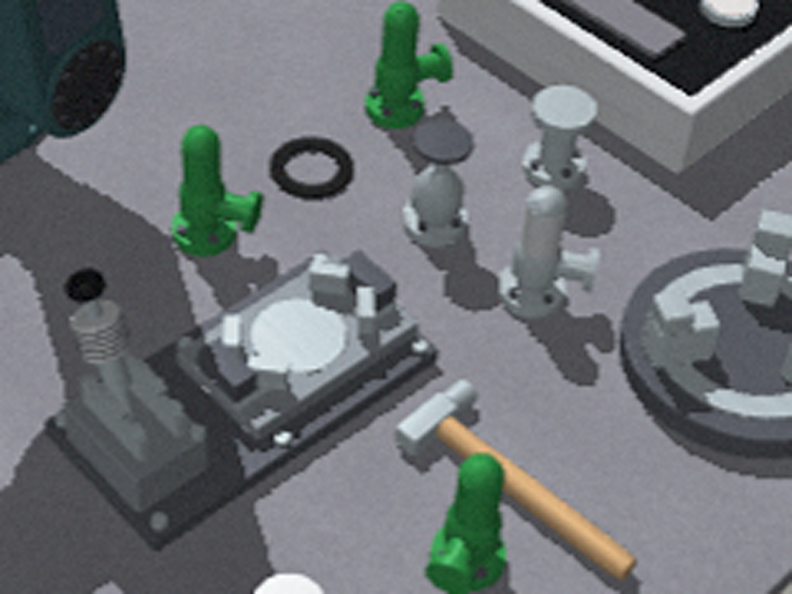

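View pics/b_top.png

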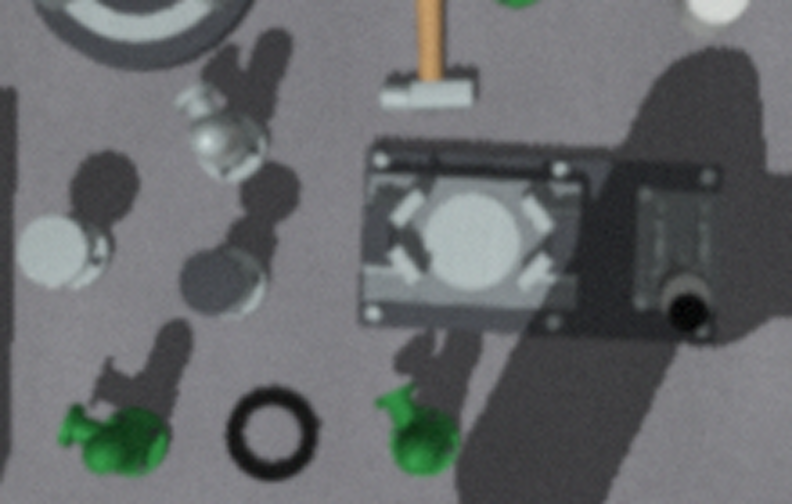

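```bash
python3 - <<'E'
from h import *
S=vision.capture("scene");T=vision.capture("top")
s=lambda x,y:(x/3.3+230-.35,y/3.3+120-.35)
t=lambda x,y:(x/3.6+180-.36,y/3.6+150-.36)
print("o",ray(S,(320,200))[0],ray(T,(320,200))[0])
for n,a,b in [("plate",(298,335),(470,242)),("knob",(86,281),(686,312)),("dome",(546,200),(211,135)),("flange",(533,290),(229,150))]:
    print(n,tri([ray(S,s(*a)),ray(T,t(*b))]))
print("plate z.042",onplane(S,s(298,335),.042),onplane(T,t(470,242),.042))
for p in [(381,161),(708,178),(372,314),(554,322),(560,170)]: print("bolt",onplane(T,t(*p),.022))
for p in [(372,140),(720,163),(362,325),(712,345)]: print("corner",onplane(T,t(*p),.02))
print("valve foot",onplane(S,s(533,290),.014))
print("dome z.142",onplane(S,s(546,193),.14),onplane(T,t(211,135),.14))
print("outlet",onplane(T,t(200,105),.05), onplane(S,s(590,268),.05))
E
```

```text
o [ 1.23896176 -0.66976493  1.23376891] [ 0.46309156 -0.02289057  1.64473749]
plate (array([0.51595007, 0.02976079, 0.03849709]), [0.0007891971711443805, 0.0007891971711444217])
knob (array([ 0.45302561, -0.15737921,  0.20149221]), [0.0008500410408384549, 0.0008500410408385779])
dome (array([0.60685506, 0.25872928, 0.13331864]), [0.0015616610806642411, 0.0015616610806640826])
flange (array([ 6.05465511e-01,  2.66169447e-01, -3.88834770e-04]), [0.002248402769022426, 0.0022484027690224144])
plate z.042 [0.51856265 0.02832528 0.042     ] [0.51531776 0.0290509  0.042     ]
bolt [0.59230124 0.11496314 0.022     ]
bolt [ 0.57818891 -0.19554582  0.022     ]
bolt [0.44716529 0.12184452 0.022     ]
bolt [ 0.44099542 -0.05021688  0.022     ]
bolt [ 0.58483467 -0.05505259  0.022     ]
corner [0.61246472 0.12397245 0.02      ]
corner [ 0.59270344 -0.20720223  0.02      ]
corner [0.43665637 0.13140507 0.02      ]
corner [ 0.42013018 -0.19978625  0.02      ]
valve foot [0.61417321 0.25712584 0.014     ]
dome z.142 [0.60545083 0.26135468 0.14      ] [0.60511961 0.2563429  0.14      ]
outlet [0.6419008  0.28407416 0.05      ] [0.65047686 0.29253565 0.05      ]
```

Call:
arm_command:
  rows:
    - {"travel": [-1.5, -3.0, 1.5], "turn": [0, 0, 0], "jaw": 1}
    - {"travel": [-1.5, -3.0, 1.5], "turn": [0, 0, 0], "jaw": 1}
    - {"travel": [-1.5, -3.0, 1.5], "turn": [0, 0, 0], "jaw": 1}
    - {"travel": [-1.5, -3.0, 1.5], "turn": [0, 0, 0], "jaw": 1}
    - {"travel": [-1.5, -3.0, 1.5], "turn": [0, 0, 0], "jaw": 1}

```text
t: 0.77
tcp_pos: [0.1811, -0.4445, 0.3679]
tcp_rot: [[0.226, 0.0, 0.974], [-0.974, -0.0, 0.226], [0.0, -1.0, 0.0]]
contact_force: [0.3, -0.1, 0.1]
grip_width: 0.0942
```

Call:
arm_command:
  rows:
    - {"travel": [-2.7, -0.3, 2.8], "turn": [0, 0, 0], "jaw": 1}
    - {"travel": [-2.7, -0.3, 2.8], "turn": [0, 0, 0], "jaw": 1}
    - {"travel": [-2.7, -0.3, 2.8], "turn": [0, 0, 0], "jaw": 1}
    - {"travel": [-2.7, -0.3, 2.8], "turn": [0, 0, 0], "jaw": 1}
    - {"travel": [-2.7, -0.3, 2.8], "turn": [0, 0, 0], "jaw": 1}

```text
t: 1.18
tcp_pos: [0.287, -0.2807, 0.3819]
tcp_rot: [[0.226, 0.001, 0.974], [-0.974, -0.001, 0.226], [0.001, -1.0, 0.001]]
contact_force: [0.8, -0.8, 0.2]
grip_width: 0.0941
```

Call:
arm_command:
  rows:
    - {"travel": [-2.7, -0.3, 2.8], "turn": [0, 0, 0], "jaw": 1}
    - {"travel": [-2.7, -0.3, 2.8], "turn": [0, 0, 0], "jaw": 1}
    - {"travel": [-2.7, -0.3, 2.8], "turn": [0, 0, 0], "jaw": 1}
    - {"travel": [-2.7, -0.3, 2.8], "turn": [0, 0, 0], "jaw": 1}
    - {"travel": [-2.7, -0.3, 2.8], "turn": [0, 0, 0], "jaw": 1}

```text
t: 1.6
tcp_pos: [0.3927, -0.1173, 0.397]
tcp_rot: [[0.227, 0.001, 0.974], [-0.974, -0.001, 0.227], [0.001, -1.0, 0.001]]
contact_force: [1.5, -0.5, -1.4]
grip_width: 0.0938
```

Call:
arm_command:
  rows:
    - {"travel": [-2.7, 0, 2.8], "turn": [0, 0, 0], "jaw": 1}
    - {"travel": [-2.7, 0, 2.8], "turn": [0, 0, 0], "jaw": 1}
    - {"travel": [-2.7, 0, 2.8], "turn": [0, 0, 0], "jaw": 1}
    - {"travel": [-2.7, 0, 2.8], "turn": [0, 0, 0], "jaw": 1}
    - {"travel": [-2.7, 0, 2.8], "turn": [0, 0, 0], "jaw": 1}

```text
t: 2.02
tcp_pos: [0.4986, 0.0461, 0.3966]
tcp_rot: [[0.227, 0.001, 0.974], [-0.974, -0.0, 0.227], [0.0, -1.0, 0.001]]
contact_force: [0.3, 0.1, -0.2]
grip_width: 0.0941
```

Call:
arm_command:
  rows:
    - {"travel": [0, 0, 0], "turn": [0, 0, 0], "jaw": 1}
    - {"travel": [0, 0, 0], "turn": [0, 0, 0], "jaw": 1}

```text
t: 2.18
tcp_pos: [0.4984, 0.0456, 0.3953]
tcp_rot: [[0.23, -0.003, 0.973], [-0.973, -0.0, 0.23], [-0.0, -1.0, -0.003]]
contact_force: [-1.1, -0.5, -1.1]
grip_width: 0.0942
```

```bash
cat > look.py <<'E'
import sys,pickle
from h import *
n=sys.argv[1]
st=arm.state(); c=vision.capture("wrist")
pickle.dump((st,c),open(f"{n}.pkl","wb"))
cv2.imwrite(f"pics/{n}.png",c["pixels"][:,:,::-1])
print(st["t"],np.round(st["tcp_pos"],4),np.round(st["q"],3),np.round(st["tcp_rot"],3).tolist(),st["grip_width"])
E
python3 look.py w1
```

```text
2.1833 [0.4984 0.0456 0.3953] [-0.022  0.014  1.094 -0.     2.037  1.316] [[0.23, -0.003, 0.973], [-0.973, -0.0, 0.23], [-0.0, -1.0, -0.003]] 0.09423570236299675
```

View pics/w1.png

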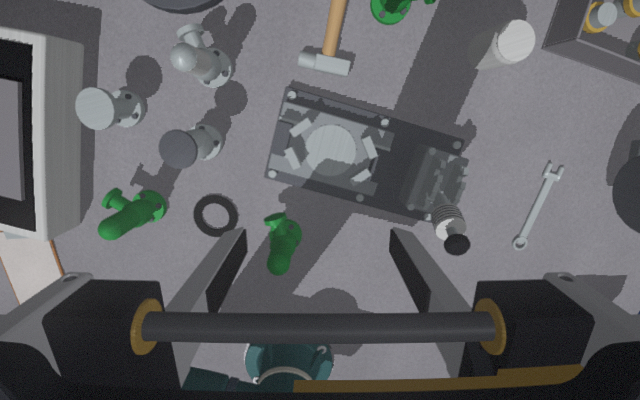

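Call:
arm_command:
  rows:
    - {"travel": [-2.9, 0, 2.4], "turn": [0, 0, 0], "jaw": 1}
    - {"travel": [-2.9, 0, 2.4], "turn": [0, 0, 0], "jaw": 1}
    - {"travel": [-2.9, 0, 2.4], "turn": [0, 0, 0], "jaw": 1}
    - {"travel": [-2.9, 0, 2.4], "turn": [0, 0, 0], "jaw": 1}
    - {"travel": [-2.9, 0, 2.4], "turn": [0, 0, 0], "jaw": 1}

```text
t: 2.65
tcp_pos: [0.5823, 0.2117, 0.3977]
tcp_rot: [[0.224, 0.002, 0.975], [-0.975, -0.0, 0.224], [0.001, -1.0, 0.002]]
contact_force: [0.6, -0.8, 0.3]
grip_width: 0.0939
```

Call:
arm_command:
  rows:
    - {"travel": [-2.9, 2, 2.4], "turn": [0, 0, 0], "jaw": 1}
    - {"travel": [0, 2, 0], "turn": [0, 0, 0], "jaw": 1}
    - {"travel": [0, 0, 0], "turn": [0, 0, 0], "jaw": 1}
    - {"travel": [0, 0, 0], "turn": [0, 0, 0], "jaw": 1}

```text
t: 2.98
tcp_pos: [0.5981, 0.2436, 0.3557]
tcp_rot: [[0.225, -0.003, 0.974], [-0.974, -0.002, 0.225], [0.001, -1.0, -0.004]]
contact_force: [-0.3, -0.1, 0.1]
grip_width: 0.094
```

```bash
python3 look.py w2
```

```text
2.9833 [0.5981 0.2436 0.3557] [ 2.990e-01  3.380e-01  7.980e-01 -1.000e-03  2.009e+00  1.643e+00] [[0.225, -0.003, 0.974], [-0.974, -0.002, 0.225], [0.001, -1.0, -0.004]] 0.09403201852117078
```

View pics/w2.png

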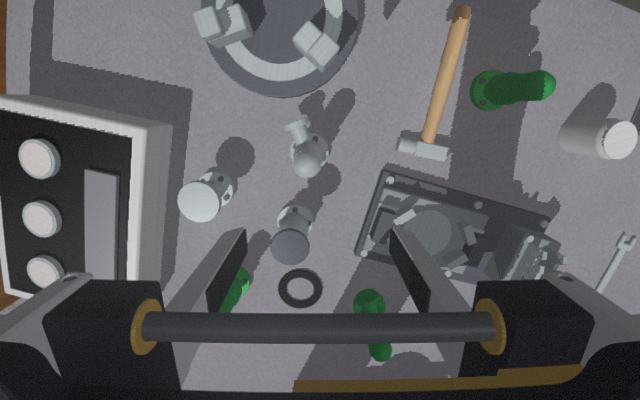

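```bash
python3 - <<'E'
import pickle
from h import *
s1,c1=pickle.load(open("w1.pkl","rb"));s2,c2=pickle.load(open("w2.pkl","rb"))
a=crop(c1["pixels"],150,10,260,110,5);b=crop(c2["pixels"],260,100,370,200,5)
cv2.imwrite("pics/v1.png",a);cv2.imwrite("pics/v2.png",b)
cv2.imwrite("pics/p1.png",crop(c1["pixels"],250,70,480,270,3.4))
E
```

```text
(no output)
```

View pics/v1.png

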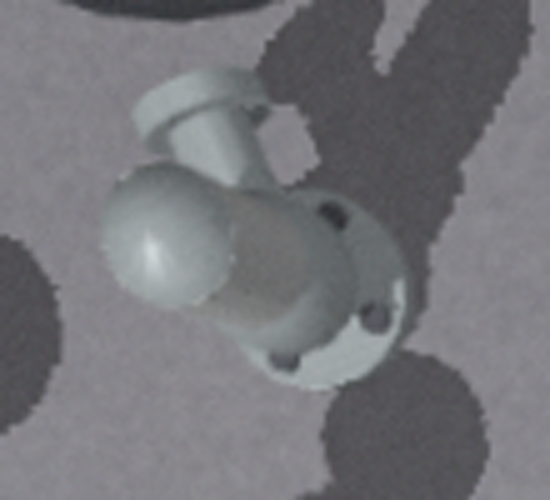

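View pics/v2.png

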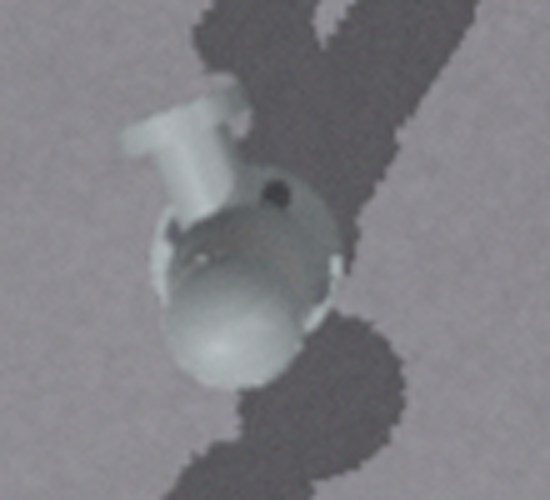

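View pics/p1.png

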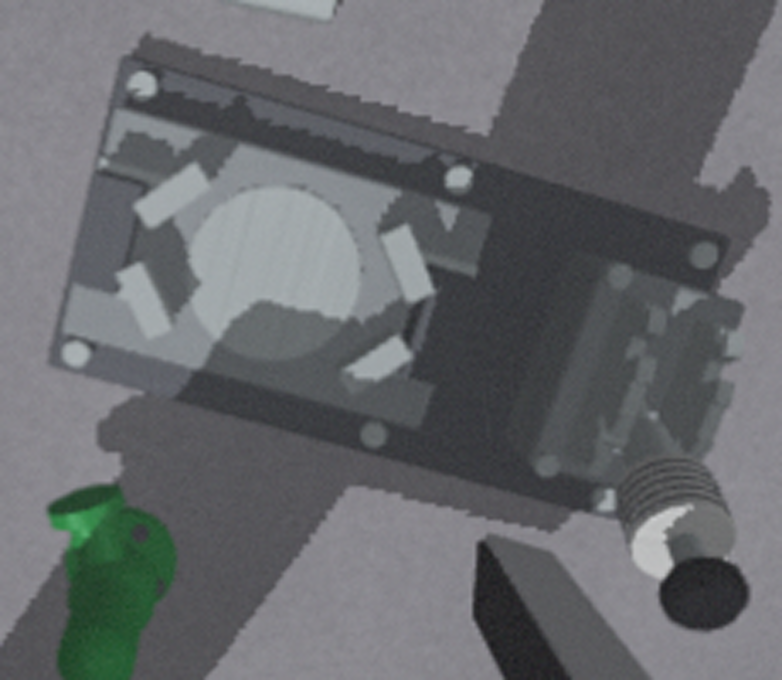

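```bash
python3 - <<'E'
import pickle
from h import *
s1,c1=pickle.load(open("w1.pkl","rb"));s2,c2=pickle.load(open("w2.pkl","rb"))
q=lambda x,y:(x/3.4+250-.35,y/3.4+70-.35)
v1=lambda x,y:(x/5+150-.4,y/5+10-.4)
v2=lambda x,y:(x/5+260-.4,y/5+100-.4)
print("dome",tri([ray(c1,v1(168,235),s1),ray(c2,v2(234,320),s2)]))
for z in (.125,.135): print(onplane(c1,v1(168,235),z,s1),onplane(c2,v2(234,320),z,s2))
# flange: draw predicted for candidate
T=vision.capture("top")
S=vision.capture("scene")
t=lambda x,y:(x/3.6+180-.36,y/3.6+150-.36)
s=lambda x,y:(x/3.3+230-.35,y/3.3+120-.35)
print("plate",onplane(c1,q(275,273),.042,s1),onplane(T,t(470,242),.042))
print("plate tri",tri([ray(c1,q(275,273),s1),ray(T,t(470,242)),ray(S,s(298,335))]))
print("knob",tri([ray(c1,q(704,593),s1),ray(T,t(686,312)),ray(S,s(86,284))]))
B=[onplane(c1,q(*p),.023,s1) for p in [(143,84),(459,178),(705,255),(76,354),(373,434),(605,500)]]
for b in B: print(b)
for i,j in [(0,1),(0,2),(3,4),(3,5)]:
    d=B[i]-B[j]; print("yaw",np.arctan2(-d[0],d[1]),np.linalg.norm(d))
for i,j in [(0,3),(1,4),(2,5)]:
    d=B[i]-B[j]; print("yawx",np.arctan2(d[1],d[0]),np.linalg.norm(d))
E
```

```text
dome (array([0.60523894, 0.26057096, 0.12704813]), [3.2826157533296762e-06, 3.2826157532616425e-06])
[0.60537028 0.26149387 0.125     ] [0.60486041 0.26056645 0.125     ]
[0.60474279 0.25697912 0.135     ] [0.60669421 0.26059601 0.135     ]
plate [0.51621436 0.02692469 0.042     ] [0.51531776 0.0290509  0.042     ]
plate tri (array([0.51628286, 0.02844255, 0.04029015]), [0.0016550986372873085, 0.0011258252213205194, 0.0015174380070416427])
knob (array([ 0.45288332, -0.15816474,  0.19955168]), [0.0013286153349230969, 0.00040118514080742434, 0.0016682455178332859])
[0.59195584 0.11406779 0.023     ]
[ 0.5843467  -0.05585363  0.023     ]
[ 0.57754754 -0.19667942  0.023     ]
[0.44631637 0.12052727 0.023     ]
[ 0.43970235 -0.04922399  0.023     ]
[ 0.43238822 -0.1896333   0.023     ]
yaw -0.044750499777339615 0.17009170680644253
yaw -0.046333471811656465 0.311081064136491
yaw -0.03894330106459422 0.16988005318643873
yaw -0.04487612114973328 0.310473141408552
yawx -0.04432344199728863 0.14578264807228802
yawx -0.04580205026603385 0.14479619315196032
yawx -0.04850250031651488 0.1453302273637467
```

Call:
arm_command:
  rows:
    - {"travel": [-1.5, 3, 1.1], "turn": [0, 0, 0], "jaw": 1}
    - {"travel": [0, 3.5, 0], "turn": [0, 0, 0], "jaw": 1}
    - {"travel": [0, 3.5, 0], "turn": [0, 0, 0], "jaw": 1}
    - {"travel": [0, 3.5, 0], "turn": [0, 0, 0], "jaw": 1}
    - {"travel": [0, 2.5, 0], "turn": [0, 0, 0], "jaw": 1}

```text
t: 3.55
tcp_pos: [0.6055, 0.2612, 0.1967]
tcp_rot: [[0.225, 0.001, 0.974], [-0.974, 0.0, 0.225], [0.0, -1.0, 0.001]]
contact_force: [0.7, 0.4, 0.2]
grip_width: 0.0938
```

Call:
arm_command:
  rows:
    - {"travel": [0, 0, 0], "turn": [0, 0, 0], "jaw": 1}
    - {"travel": [0, 0, 0], "turn": [0, 0, 0], "jaw": 1}

```text
t: 3.72
tcp_pos: [0.6057, 0.2615, 0.198]
tcp_rot: [[0.226, 0.0, 0.974], [-0.974, -0.0, 0.226], [0.0, -1.0, 0.0]]
contact_force: [0.5, -0.6, 1.1]
grip_width: 0.0943
```

```bash
python3 look.py w3; python3 -c "
from h import *
print(arm.state()['contact_force'])"
```

```text
3.7167 [0.6057 0.2615 0.198 ] [ 0.322  0.338  1.11  -0.     1.694  1.665] [[0.226, 0.0, 0.974], [-0.974, -0.0, 0.226], [0.0, -1.0, 0.0]] 0.09425350117916598
[0.08946897 0.80396334 0.68852685]
```

View pics/w3.png

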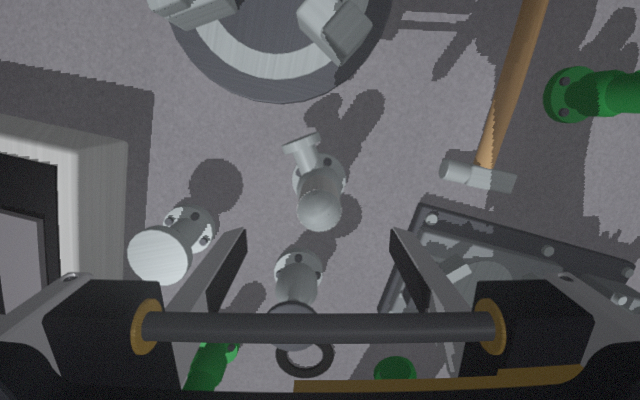

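Call:
arm_command:
  rows:
    - {"travel": [0, 3, 0], "turn": [0, 0, 0], "jaw": 1}
    - {"travel": [0, 3, 0], "turn": [0, 0, 0], "jaw": 1}
    - {"travel": [0, 2.5, 0], "turn": [0, 0, 0], "jaw": 1}
    - {"travel": [0, 1.9, 0], "turn": [0, 0, 0], "jaw": 1}
    - {"travel": [0, 0, 0], "turn": [0, 0, 0], "jaw": 1}

```text
t: 4.18
tcp_pos: [0.6053, 0.262, 0.0919]
tcp_rot: [[0.226, -0.002, 0.974], [-0.974, -0.001, 0.226], [0.0, -1.0, -0.002]]
contact_force: [-0.4, -0.5, -1.0]
grip_width: 0.094
```

```bash
python3 look.py w4; python3 -c "
from h import *
print(arm.state()['contact_force'])"
```

```text
4.1833 [0.6053 0.262  0.0919] [ 0.323  0.381  1.265 -0.     1.498  1.665] [[0.226, -0.002, 0.974], [-0.974, -0.001, 0.226], [0.0, -1.0, -0.002]] 0.0940163463195052
[ 0.15417484  1.10632053 -0.44126639]
```

View pics/w4.png

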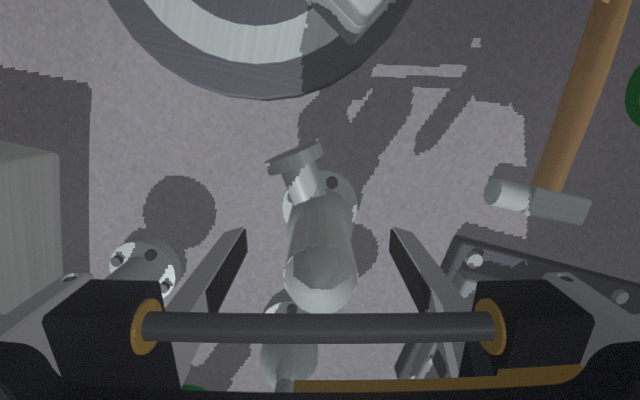

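```bash
python3 - <<'E'
import pickle
from h import *
s,c=pickle.load(open("w4.pkl","rb"))
print(proj(c,[[.6053,.262,.128],[.6053,.262,.014]],s), onplane(c,(320,277),.128,s))
E
```

```text
[[317.24381289 278.23761998]
 [317.49964347 206.78413909]] [0.60630647 0.26081144 0.128     ]
```

Within about 1 mm. Close on it.

Call:
arm_command:
  rows:
    - {"travel": [0, 0, 0], "turn": [0, 0, 0], "jaw": -1}
    - {"travel": [0, 0, 0], "turn": [0, 0, 0], "jaw": -1}
    - {"travel": [0, 0, 0], "turn": [0, 0, 0], "jaw": -1}
    - {"travel": [0, 0, 0], "turn": [0, 0, 0], "jaw": -1}
    - {"travel": [0, 0, 0], "turn": [0, 0, 0], "jaw": -1}
  squeeze: 35

```text
t: 4.65
tcp_pos: [0.6063, 0.2627, 0.0943]
tcp_rot: [[0.227, 0.002, 0.974], [-0.974, 0.001, 0.227], [-0.0, -1.0, 0.002]]
contact_force: [0.6, 0.2, 0.3]
grip_width: 0.0645
```

Call:
arm_command:
  rows:
    - {"travel": [0, 0, 0], "turn": [0, 0, 0], "jaw": -1}
    - {"travel": [0, 0, 0], "turn": [0, 0, 0], "jaw": -1}
    - {"travel": [0, 0, 0], "turn": [0, 0, 0], "jaw": -1}

```text
t: 4.9
tcp_pos: [0.6056, 0.2625, 0.0928]
tcp_rot: [[0.227, -0.0, 0.974], [-0.974, -0.0, 0.227], [0.0, -1.0, -0.0]]
contact_force: [-1.0, -0.3, 0.6]
grip_width: 0.0439
```

Call:
arm_command:
  rows:
    - {"travel": [0, 0, 0], "turn": [0, 0, 0], "jaw": -1}
    - {"travel": [0, 0, 0], "turn": [0, 0, 0], "jaw": -1}
    - {"travel": [0, 0, 0], "turn": [0, 0, 0], "jaw": -1}
    - {"travel": [0, 0, 0], "turn": [0, 0, 0], "jaw": -1}

```text
t: 5.23
tcp_pos: [0.6059, 0.2619, 0.0928]
tcp_rot: [[0.226, 0.0, 0.974], [-0.974, -0.001, 0.226], [0.001, -1.0, -0.0]]
contact_force: [0.7, -2.0, 0.7]
grip_width: 0.038
```

Call:
arm_command:
  rows:
    - {"travel": [0, -0.5, 0], "turn": [0, 0, 0], "jaw": -1}
    - {"travel": [0, -2, 0], "turn": [0, 0, 0], "jaw": -1}
    - {"travel": [0, -3, 0], "turn": [0, 0, 0], "jaw": -1}
    - {"travel": [0, -3, 0], "turn": [0, 0, 0], "jaw": -1}
    - {"travel": [0, -3, 0], "turn": [0, 0, 0], "jaw": -1}

```text
t: 5.65
tcp_pos: [0.6043, 0.2629, 0.2066]
tcp_rot: [[0.227, -0.005, 0.974], [-0.974, -0.0, 0.227], [-0.001, -1.0, -0.005]]
contact_force: [0.5, 0.3, -4.7]
grip_width: 0.0374
```

```bash
python3 look.py w5; python3 -c "
from h import *
print(arm.state()['contact_force'])"
```

```text
5.65 [0.6043 0.2629 0.2066] [3.240e-01 3.390e-01 1.092e+00 1.000e-03 1.716e+00 1.665e+00] [[0.227, -0.005, 0.974], [-0.974, -0.0, 0.227], [-0.001, -1.0, -0.005]] 0.037422653815311346
[0.48669607 1.10449609 0.99047472]
```

View pics/w5.png

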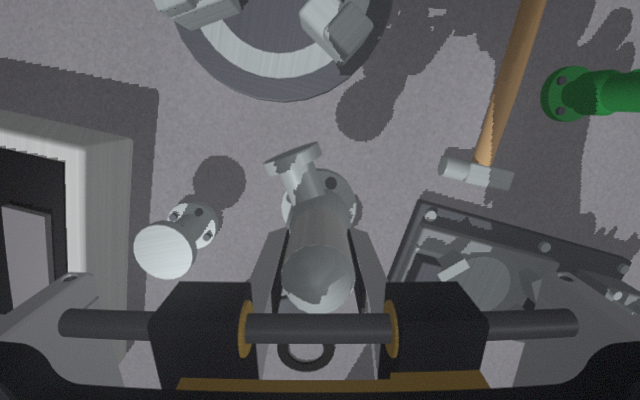

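Call:
arm_command:
  rows:
    - {"travel": [0, -2, 0], "turn": [0, 5.3, 0], "jaw": -1}
    - {"travel": [0, -2, 0], "turn": [0, 5.2, 0], "jaw": -1}
    - {"travel": [0, -1, 0], "turn": [0, 5.2, 0], "jaw": -1}
    - {"travel": [2, 0, -0.6], "turn": [0, 0, 0], "jaw": -1}
    - {"travel": [3.4, 0, -1.1], "turn": [0, 0, 0], "jaw": -1}

```text
t: 6.12
tcp_pos: [0.5863, 0.2123, 0.2556]
tcp_rot: [[-0.04, -0.002, 0.999], [-0.999, 0.003, -0.04], [-0.002, -1.0, -0.002]]
contact_force: [1.0, -0.4, -5.7]
grip_width: 0.0375
```

Call:
arm_command:
  rows:
    - {"travel": [3.4, 0, -1.1], "turn": [0, 0, 0], "jaw": -1}
    - {"travel": [3.4, 0, -1.1], "turn": [0, 0, 0], "jaw": -1}
    - {"travel": [3.4, 0, -1.1], "turn": [0, 0, 0], "jaw": -1}
    - {"travel": [3.4, 0, -1.1], "turn": [0, 0, 0], "jaw": -1}
    - {"travel": [3, 0, -1.1], "turn": [0, 0, 0], "jaw": -1}

```text
t: 6.53
tcp_pos: [0.5221, 0.0447, 0.2555]
tcp_rot: [[-0.045, -0.004, 0.999], [-0.999, 0.0, -0.045], [-0.0, -1.0, -0.004]]
contact_force: [0.5, -0.2, -5.3]
grip_width: 0.0374
```

Call:
arm_command:
  rows:
    - {"travel": [1.5, 0, -0.4], "turn": [0, 0, 0], "jaw": -1}
    - {"travel": [0, 0, 0], "turn": [0, 0, 0], "jaw": -1}
    - {"travel": [0, 0, 0], "turn": [0, 0, 0], "jaw": -1}

```text
t: 6.78
tcp_pos: [0.5184, 0.0311, 0.2563]
tcp_rot: [[-0.047, -0.002, 0.999], [-0.999, 0.001, -0.047], [-0.001, -1.0, -0.002]]
contact_force: [0.9, 0.6, -4.8]
grip_width: 0.0377
```

```bash
python3 look.py w6; python3 - <<'E'
from h import *
T=vision.capture("top");S=vision.capture("scene")
cv2.imwrite("pics/c_top.png",crop(T["pixels"],240,130,420,280,4)); cv2.imwrite("pics/c_scene.png",crop(S["pixels"],200,100,420,290,3))
E
```

```text
6.7833 [0.5184 0.0311 0.2563] [-5.000e-02  1.600e-02  1.367e+00  1.000e-03  1.761e+00  1.567e+00] [[-0.047, -0.002, 0.999], [-0.999, 0.001, -0.047], [-0.001, -1.0, -0.002]] 0.037653605283525356
```

View pics/w6.png

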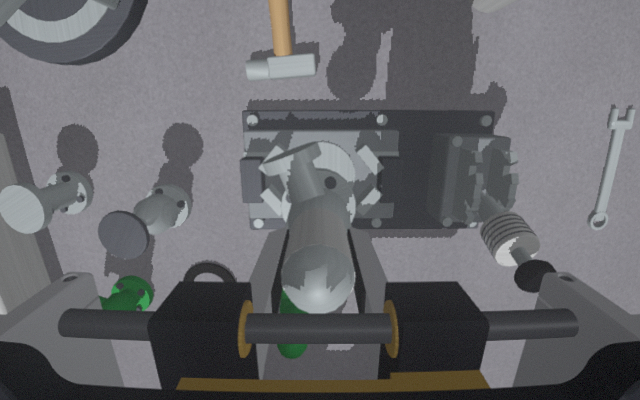

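View pics/c_scene.png

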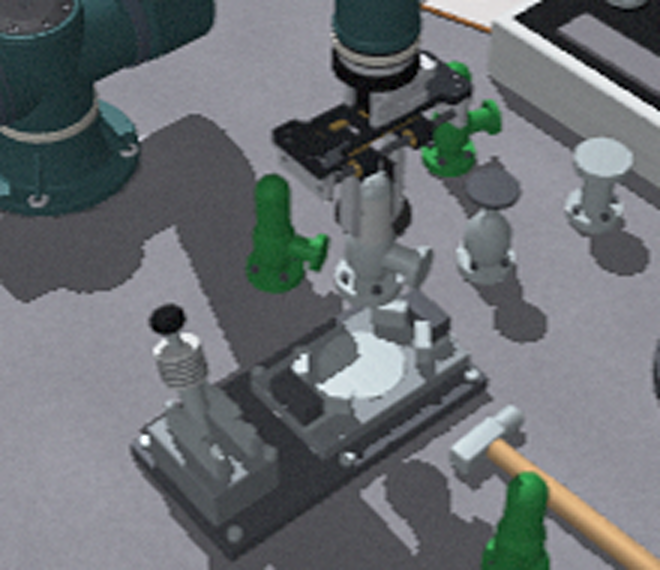

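```bash
python3 - <<'E'
import pickle
from h import *
s,c=pickle.load(open("w6.pkl","rb"))
cv2.imwrite("pics/d.png",crop(c["pixels"],235,95,505,295,2.9))
g=cv2.cvtColor(c["pixels"],cv2.COLOR_RGB2GRAY)
for p in [(252,120),(382,119),(487,119),(258,224),(377,224)]:
    w=g[p[1]-8:p[1]+9,p[0]-8:p[0]+9].astype(float); m=w>(w.max()+np.median(w))/2
    ys,xs=np.nonzero(m); u=(xs.mean()+p[0]-8,ys.mean()+p[1]-8); print(u,m.sum(),onplane(c,u,.023,s))
print(onplane(c,(318.5,271),.256-.0928+.128,s))
E
```

```text
(np.float64(251.6233766233766), np.float64(119.06493506493507)) 77 [0.59212409 0.11452225 0.023     ]
(np.float64(379.6511627906977), np.float64(118.55813953488372)) 43 [ 0.5848509 -0.0533339  0.023    ]
(np.float64(487.3777777777778), np.float64(121.26666666666668)) 45 [ 0.57625326 -0.1983334   0.023     ]
(np.float64(257.9846153846154), np.float64(223.1076923076923)) 65 [0.44610388 0.12107538 0.023     ]
(np.float64(376.2068965517241), np.float64(222.56896551724137)) 58 [ 0.43902994 -0.0498005   0.023     ]
[0.52200077 0.02995444 0.2912    ]
```

View pics/d.png

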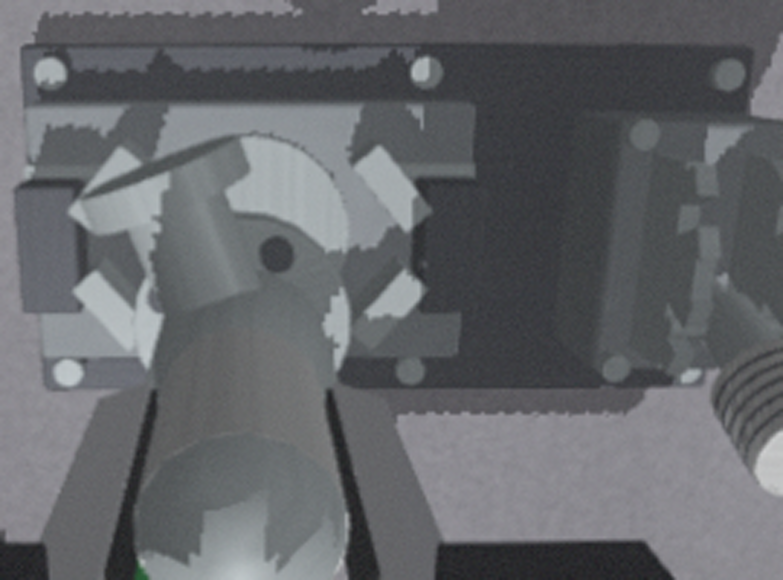

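Call:
arm_command:
  rows:
    - {"travel": [0.3, 0, -0.3], "turn": [0, 0, 0], "jaw": -1}
    - {"travel": [0, 1, 0], "turn": [0, 7, 0], "jaw": -1}
    - {"travel": [0, 2, 0], "turn": [0, 7, 0], "jaw": -1}
    - {"travel": [0, 2, 0], "turn": [0, 6, 0], "jaw": -1}
    - {"travel": [0, 2, 0], "turn": [0, 0, 0], "jaw": -1}

```text
t: 7.35
tcp_pos: [0.5161, 0.0291, 0.1872]
tcp_rot: [[-0.386, 0.0, 0.922], [-0.922, -0.0, -0.386], [-0.0, -1.0, 0.0]]
contact_force: [0.1, 0.2, -6.0]
grip_width: 0.0374
```

Call:
arm_command:
  rows:
    - {"travel": [0, 2, 0], "turn": [0, 0, 0], "jaw": -1}
    - {"travel": [0, 1.3, 0], "turn": [0, 0, 0], "jaw": -1}
    - {"travel": [0, 0.5, 0], "turn": [0, 0, 0], "jaw": -1}
    - {"travel": [0, 0, 0], "turn": [0, 0, 0], "jaw": -1}
    - {"travel": [0, 0, 0], "turn": [0, 0, 0], "jaw": -1}

```text
t: 7.77
tcp_pos: [0.5164, 0.0287, 0.1504]
tcp_rot: [[-0.383, 0.001, 0.924], [-0.924, -0.0, -0.383], [-0.0, -1.0, 0.001]]
contact_force: [0.3, 0.7, -4.9]
grip_width: 0.0375
```

```bash
python3 look.py w7; python3 - <<'E'
from h import *
T=vision.capture("top");S=vision.capture("scene")
print(arm.state()["contact_force"])
cv2.imwrite("pics/e_scene.png",crop(S["pixels"],240,130,400,260,4.8))
E
```

```text
7.7667 [0.5164 0.0287 0.1504] [-0.054  0.036  1.556 -0.     1.549  1.91 ] [[-0.383, 0.001, 0.924], [-0.924, -0.0, -0.383], [-0.0, -1.0, 0.001]] 0.03749940003573146
[ 0.04148099 -0.26855146 -5.28905627]
```

View pics/w7.png

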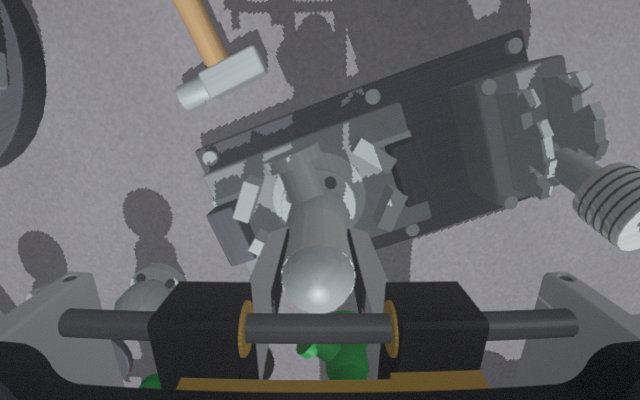

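View pics/e_scene.png

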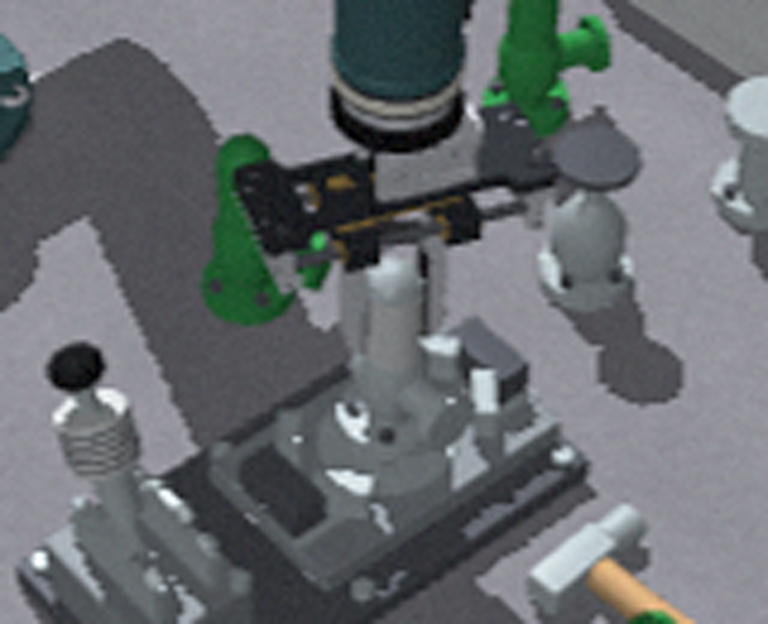

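Call:
arm_command:
  rows:
    - {"travel": [0, 0.8, 0], "turn": [0, 0, 0], "jaw": -1}
    - {"travel": [0, 0.4, 0], "turn": [0, 0, 0], "jaw": -1}
    - {"travel": [0, 0.1, 0], "turn": [0, 0, 0], "jaw": -1}
    - {"travel": [0, 0, 0], "turn": [0, 0, 0], "jaw": -1}

```text
t: 8.25
tcp_pos: [0.5154, 0.0283, 0.136]
tcp_rot: [[-0.384, -0.002, 0.923], [-0.923, 0.0, -0.384], [0.001, -1.0, -0.002]]
contact_force: [-0.9, -0.3, -5.8]
grip_width: 0.0377
```

Call:
arm_command:
  rows:
    - {"travel": [0, 0.15, 0], "turn": [0, 0, 0], "jaw": -1}
    - {"travel": [0, 0, 0], "turn": [0, 0, 0], "jaw": -1}

```text
t: 8.42
tcp_pos: [0.516, 0.0283, 0.1352]
tcp_rot: [[-0.384, -0.0, 0.923], [-0.923, -0.0, -0.384], [0.0, -1.0, -0.0]]
contact_force: [0.4, -0.1, -6.1]
grip_width: 0.0377
```

Call:
arm_command:
  rows:
    - {"travel": [0, 0.1, 0], "turn": [0, 0, 0], "jaw": -1}
    - {"travel": [0, 0, 0], "turn": [0, 0, 0], "jaw": -1}

```text
t: 8.58
tcp_pos: [0.5162, 0.0283, 0.1348]
tcp_rot: [[-0.384, 0.001, 0.923], [-0.923, -0.0, -0.384], [-0.0, -1.0, 0.001]]
contact_force: [0.0, 0.7, -4.8]
grip_width: 0.0378
```

Call:
arm_command:
  rows:
    - {"travel": [0, 0.1, 0], "turn": [0, 0, 0], "jaw": -1}
    - {"travel": [0, 0, 0], "turn": [0, 0, 0], "jaw": -1}

```text
t: 8.75
tcp_pos: [0.5164, 0.0283, 0.1347]
tcp_rot: [[-0.384, 0.001, 0.923], [-0.923, -0.0, -0.384], [-0.0, -1.0, 0.001]]
contact_force: [-0.9, -0.9, 0.8]
grip_width: 0.0378
```

Call:
arm_command:
  rows:
    - {"travel": [0, 0.1, 0], "turn": [0, 0, 0], "jaw": -1}
    - {"travel": [0, 0, 0], "turn": [0, 0, 0], "jaw": -1}

```text
t: 8.92
tcp_pos: [0.5164, 0.0282, 0.1347]
tcp_rot: [[-0.384, 0.002, 0.923], [-0.923, -0.0, -0.384], [-0.0, -1.0, 0.002]]
contact_force: [-3.4, -0.6, 5.3]
grip_width: 0.0377
```

Call:
arm_command:
  rows:
    - {"travel": [0, -0.1, 0], "turn": [0, 0, 0], "jaw": -1}
    - {"travel": [0, 0, 0], "turn": [0, 0, 0], "jaw": 1}
    - {"travel": [0, 0, 0], "turn": [0, 0, 0], "jaw": 1}
    - {"travel": [0, 0, 0], "turn": [0, 0, 0], "jaw": 1}
    - {"travel": [0, 0, 0], "turn": [0, 0, 0], "jaw": 1}

```text
t: 9.33
tcp_pos: [0.5163, 0.0284, 0.1334]
tcp_rot: [[-0.384, 0.001, 0.923], [-0.923, 0.0, -0.384], [-0.0, -1.0, 0.001]]
contact_force: [-0.0, 0.1, 0.3]
grip_width: 0.0609
```

Call:
arm_command:
  rows:
    - {"travel": [0, 0, 0], "turn": [0, 0, 0], "jaw": 1}
    - {"travel": [0, 0, 0], "turn": [0, 0, 0], "jaw": 1}
    - {"travel": [0, 0, 0], "turn": [0, 0, 0], "jaw": 1}
    - {"travel": [0, 0, 0], "turn": [0, 0, 0], "jaw": 1}
    - {"travel": [0, 0, 0], "turn": [0, 0, 0], "jaw": 1}

```text
t: 9.75
tcp_pos: [0.516, 0.0283, 0.1334]
tcp_rot: [[-0.384, 0.0, 0.923], [-0.923, -0.0, -0.384], [0.0, -1.0, 0.0]]
contact_force: [0.2, -0.4, -0.3]
grip_width: 0.093
```

Call:
arm_command:
  rows:
    - {"travel": [0, -2, 0], "turn": [0, 0, 0], "jaw": 1}
    - {"travel": [0, -3, 0], "turn": [0, 0, 0], "jaw": 1}
    - {"travel": [0, -3, 0], "turn": [0, 0, 0], "jaw": 1}
    - {"travel": [0, -3, 0], "turn": [0, 0, 0], "jaw": 1}
    - {"travel": [0, -3, 0], "turn": [0, -6.5, 0], "jaw": 1}

```text
t: 10.17
tcp_pos: [0.5158, 0.0283, 0.2748]
tcp_rot: [[-0.275, -0.0, 0.961], [-0.961, -0.0, -0.275], [0.0, -1.0, 0.0]]
contact_force: [0.1, -0.3, -1.2]
grip_width: 0.094
```

Call:
arm_command:
  rows:
    - {"travel": [0, -2, 0], "turn": [0, -7, 0], "jaw": 1}
    - {"travel": [0, 0, 0], "turn": [0, -6.5, 0], "jaw": 1}
    - {"travel": [0, 0, 0], "turn": [0, 0, 0], "jaw": 1}
    - {"travel": [0, 0, 0], "turn": [0, 0, 0], "jaw": 1}

```text
t: 10.5
tcp_pos: [0.5159, 0.0283, 0.2931]
tcp_rot: [[-0.048, -0.0, 0.999], [-0.999, -0.0, -0.048], [0.0, -1.0, -0.0]]
contact_force: [-0.0, 0.4, -0.7]
grip_width: 0.0941
```

```bash
python3 look.py w8; python3 - <<'E'
from h import *
S=vision.capture("scene")
cv2.imwrite("pics/f_scene.png",crop(S["pixels"],240,130,400,260,4.8))
E
```

```text
10.5 [0.5159 0.0283 0.2931] [-0.055  0.011  1.3   -0.     1.831  1.564] [[-0.048, -0.0, 0.999], [-0.999, -0.0, -0.048], [0.0, -1.0, -0.0]] 0.0940961204302291
```

View pics/w8.png

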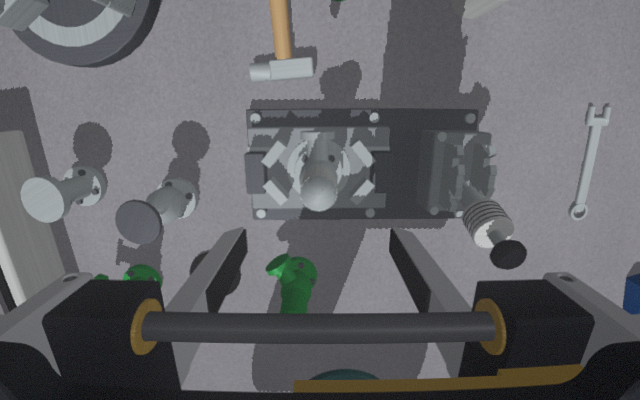

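View pics/f_scene.png

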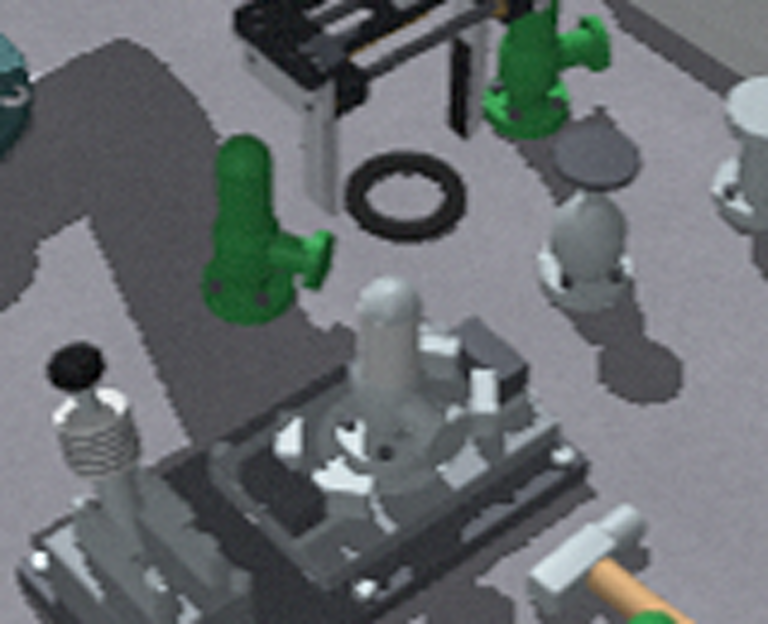

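Call:
arm_command:
  rows:
    - {"travel": [3.1, -0.4, -1.1], "turn": [0, 0, 0], "jaw": 1}
    - {"travel": [3.1, -0.4, -1.1], "turn": [0, 0, 0], "jaw": 1}
    - {"travel": [3.1, -0.4, -1.1], "turn": [0, 0, 0], "jaw": 1}
    - {"travel": [3.1, -0.4, -1.1], "turn": [0, 0, 0], "jaw": 1}
    - {"travel": [3.1, -0.4, -1.1], "turn": [0, 0, 0], "jaw": 1}

```text
t: 11.02
tcp_pos: [0.4529, -0.1249, 0.3123]
tcp_rot: [[-0.046, -0.002, 0.999], [-0.999, 0.001, -0.046], [-0.001, -1.0, -0.002]]
contact_force: [0.1, -0.3, -0.4]
grip_width: 0.0939
```

Call:
arm_command:
  rows:
    - {"travel": [3.4, 0, -1.1], "turn": [0, 0, 0], "jaw": 1}
    - {"travel": [0, 0, 0], "turn": [0, 0, 0], "jaw": 1}
    - {"travel": [0, 0, 0], "turn": [0, 0, 0], "jaw": 1}

```text
t: 11.27
tcp_pos: [0.4407, -0.1586, 0.3123]
tcp_rot: [[-0.05, -0.002, 0.999], [-0.999, 0.001, -0.05], [-0.001, -1.0, -0.002]]
contact_force: [0.9, -0.0, 0.9]
grip_width: 0.0941
```

```bash
python3 look.py w9
```

```text
11.2667 [ 0.4407 -0.1586  0.3123] [-0.467 -0.093  1.362  0.     1.874  1.154] [[-0.05, -0.002, 0.999], [-0.999, 0.001, -0.05], [-0.001, -1.0, -0.002]] 0.09405287989475607
```

Call:
arm_command:
  rows:
    - {"travel": [0, 0, 0], "turn": [6.7, 0, 0], "jaw": 1}
    - {"travel": [0, 0, 0], "turn": [6.7, 0, 0], "jaw": 1}
    - {"travel": [0, 0, 0], "turn": [6.6, 0, 0], "jaw": 1}
    - {"travel": [0, 0, 0], "turn": [0, 0, 0], "jaw": 1}
    - {"travel": [0, 0, 0], "turn": [0, 0, 0], "jaw": 1}

```text
t: 11.73
tcp_pos: [0.4406, -0.1561, 0.3127]
tcp_rot: [[-0.045, 0.34, 0.939], [-0.999, -0.015, -0.043], [-0.001, -0.94, 0.34]]
contact_force: [-0.1, 0.5, -0.3]
grip_width: 0.0943
```

```bash
python3 look.py w10
```

```text
11.7333 [ 0.4406 -0.1561  0.3127] [-0.594 -0.347  1.606  0.179  1.583  1.052] [[-0.045, 0.34, 0.939], [-0.999, -0.015, -0.043], [-0.001, -0.94, 0.34]] 0.09427007568453409
```

View pics/w9.png

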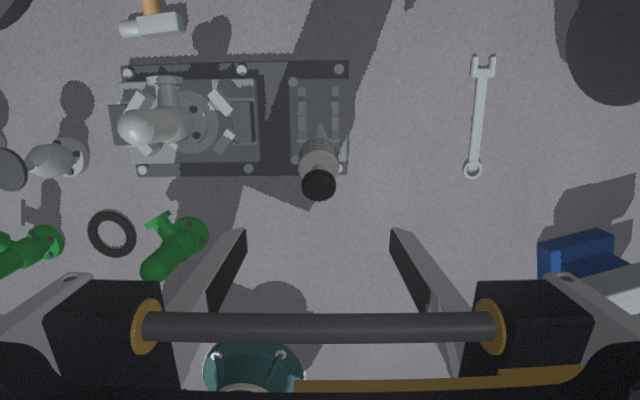

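View pics/w10.png

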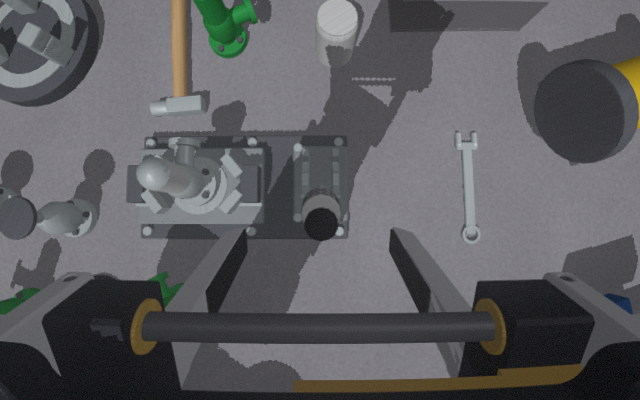

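```bash
cat > knob.py <<'E'
import pickle
from h import *
rs=[]
for n,p in [("w1",(457,244)),("w6",(535,276)),("w8",(508,254)),("w9",(318,185)),("w10",(321,224))]:
    s,c=pickle.load(open(n+".pkl","rb")); g=c["pixels"].max(2)
    m=(g<32).astype(np.uint8); k,l,st,ce=cv2.connectedComponentsWithStats(m)
    i=l[p[1],p[0]]; print(n,i,ce[i],st[i]); 
    if i and st[i][4]<1500 and n!="w6": rs.append((n,ray(c,ce[i],s)))
print(tri([r for _,r in rs]))
K=tri([r for _,r in rs])[0]
s,c=pickle.load(open("w10.pkl","rb"))
R=np.array(s["tcp_rot"]);P=np.array(s["tcp_pos"])
u=np.array([-.3426,.0154,.9394])
r=.1635; piv=K-r*u; print("pivot",piv)
for rr in (.2,.108): print(rr,"target",piv+rr*u,"delta tool cm",100*R.T@(piv+rr*u-P))
print("angle err deg", np.degrees(np.cross(R[:,1],-u))@R)
E
python3 knob.py
```

```text
w1 0 [318.22838532 189.6622188 ] [     0      0    640    400 240265]
w6 0 [316.04429315 194.05565615] [     0      0    640    400 248526]
w8 0 [316.62988312 190.96314948] [     0      0    640    400 243850]
w9 0 [317.70987383 187.39226095] [     0      0    640    400 238479]
w10 0 [318.18295501 187.00312629] [     0      0    640    400 237982]Traceback (most recent call last):
  File "knob.py", line 9, in <module>
    print(tri([r for _,r in rs]))
          ~~~^^^^^^^^^^^^^^^^^^^
  File "h.py", line 22, in tri
    x=np.linalg.solve(A,b); return x,[float(np.linalg.norm((np.eye(3)-np.outer(d,d))@(x-o))) for o,d in rays]
    r = gufunc(a, b, signature=signature)
    raise LinAlgError("Singular matrix")
numpy.linalg.LinAlgError: Singular matrix
```

```bash
python3 - <<'E'
import pickle
from h import *
for n,p in [("w1",(457,244)),("w9",(318,185)),("w10",(321,224))]:
    s,c=pickle.load(open(n+".pkl","rb")); g=c["pixels"].max(2); print(n,g[p[1],p[0]-24:p[0]+25:3],g[p[1]-24:p[1]+25:3,p[0]])
E
sed -i 's/g<32/g<45/' knob.py; python3 knob.py
```

```text
w1 [140 143 141 143  42  45  46  51  50  48  53  51  55 142 140 141 141] [114 111 111 112 105  41  46  44  50  51  54  50 130 140 139 140 143]
w9 [ 88  85  87  35  37  41  33  43  36  37  41  40  38  45 119 135 134] [109  99  97  36  38  44  37  39  36  41  34  43  44  43 133 136 134]
w10 [ 63  66  62  33  38  30  38  34  37  36  36  38  42  41  71  78 100] [107 112 109  27  39  34  35  33  37  41  34  35  37  38 121 130 133]
w1 0 [324.15821209 178.80594917] [     0      0    640    400 221241]
w6 10 [530.4798995  270.45477387] [515 260  40  29 398]
w8 0 [320.95802256 178.80628571] [     0      0    640    400 224573]
w9 4 [317.33793103 184.66068966] [302 170  33  31 725]
w10 51 [320.47146402 224.06327543] [304 208  33  33 806]
(array([ 0.45071606, -0.15938249,  0.19488563]), [0.0003318142433368425, 0.0003318142433368834])
pivot [ 0.50673116 -0.16190039  0.04129373]
0.2 target [ 0.43821116 -0.15882039  0.22917373] delta tool cm [ 0.28567449  7.78105359 -3.05583154]
0.108 target [ 0.46973036 -0.16023719  0.14274893] delta tool cm [ 0.29195245 16.9814024  -3.02983188]
angle err deg [ 1.61920727e-01 -7.50926905e-18 -3.90978707e-02]
```

```bash
sed -i 's/g<45/g<(60 if n in ("w1","w8") else 48)/; s/if i and/print(ce[i]);\n    if i and/' knob.py; sed -i 's/m=(g/g=cv2.medianBlur(g,3); m=(g/' knob.py; python3 knob.py
python3 - <<'E'
import pickle
from h import *
s,c=pickle.load(open("w10.pkl","rb"));cv2.imwrite("pics/k10.png",crop(c["pixels"],270,120,370,260,4))
s,c=pickle.load(open("w8.pkl","rb"));cv2.imwrite("pics/k8.png",crop(c["pixels"],420,130,540,280,4))
E
```

```text
w1 10 [456.44951923 243.94951923] [444 234  26  21 416]
[456.44951923 243.94951923]
w6 6 [530.23898305 271.83050847] [515 260  39  30 590]
[530.23898305 271.83050847]
w8 13 [507.75784191 254.09912171] [490 241  36  28 797]
[507.75784191 254.09912171]
w9 1 [317.99267399 184.89377289] [302 170  33  31 819]
[317.99267399 184.89377289]
w10 11 [320.56727273 224.11151515] [304 208  33  33 825]
[320.56727273 224.11151515]
(array([ 0.45104967, -0.15981787,  0.19795192]), [0.000143324043319748, 0.0001820246871919676, 0.0002167887484413098, 0.00032988207155013646])
pivot [ 0.50706477 -0.16233577  0.04436002]
0.2 target [ 0.43854477 -0.15925577  0.23224002] delta tool cm [ 0.327419    7.50469964 -2.91829691]
0.108 target [ 0.47006397 -0.16067257  0.14581522] delta tool cm [ 0.33369695 16.70504844 -2.89229725]
angle err deg [ 1.61920727e-01 -7.50926905e-18 -3.90978707e-02]
```

View pics/k10.png

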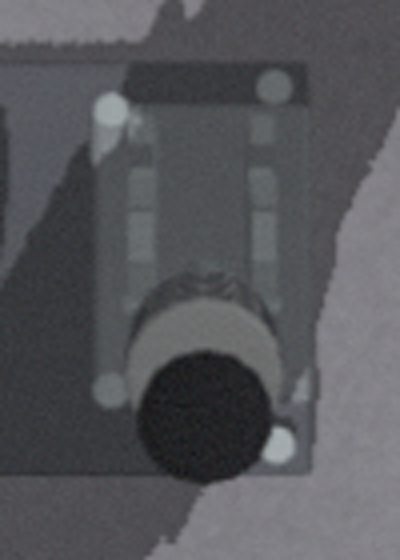

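View pics/k8.png

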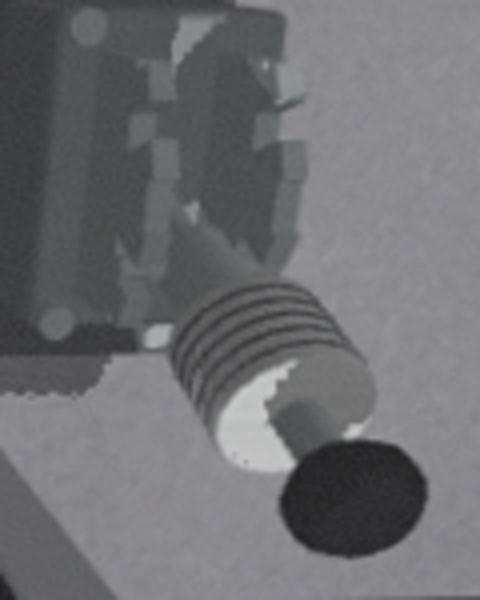

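```bash
python3 - <<'E'
import pickle
from h import *
s8,c8=pickle.load(open("w8.pkl","rb"));s10,c10=pickle.load(open("w10.pkl","rb"))
a=(296/4+420-.4,408/4+130-.4); b=(204/4+270-.4,372/4+120-.4)
X=tri([ray(c8,a,s8),ray(c10,b,s10)]);print(X)
K=np.array([.45105,-.15982,.19795]);d=K-X[0];print(np.linalg.norm(d),np.arctan2(-d[0],d[2]))
E
```

```text
(array([ 0.46266337, -0.16069824,  0.1680327 ]), [0.00015211202982361478, 0.00015211202982372233])
0.03210430527641794 0.3702776448297961
```

Call:
arm_command:
  rows:
    - {"travel": [0.3, 0, -2.9], "turn": [0, 0, 0], "jaw": 1}
    - {"travel": [0, 2.5, 0], "turn": [0, 0, 0], "jaw": 1}
    - {"travel": [0, 2.5, 0], "turn": [0, 0, 0], "jaw": 1}
    - {"travel": [0, 2.5, 0], "turn": [0, 0, 0], "jaw": 1}
    - {"travel": [0, 0, 0], "turn": [0, 0, 0], "jaw": 1}

```text
t: 12.2
tcp_pos: [0.4397, -0.1588, 0.2276]
tcp_rot: [[-0.043, 0.333, 0.942], [-0.999, -0.009, -0.042], [-0.005, -0.943, 0.333]]
contact_force: [0.6, 0.5, -1.4]
grip_width: 0.0941
```

```bash
python3 look.py w11; python3 - <<'E'
import pickle
from h import *
s,c=pickle.load(open("w11.pkl","rb"))
piv=np.array([.50707,-.16234,.0444]);u=np.array([-.3426,.0154,.9394])
R=np.array(s["tcp_rot"]);P=np.array(s["tcp_pos"])
print(100*R.T@(piv+.108*u-P)); print(proj(c,[piv+.172*u,piv+.1345*u],s))
E
```

```text
12.2 [ 0.4397 -0.1588  0.2276] [-0.602 -0.344  1.77   0.183  1.43   1.013] [[-0.043, 0.333, 0.942], [-0.999, -0.009, -0.042], [-0.005, -0.943, 0.333]] 0.09406442361293725
[0.10264708 8.72034891 0.15258986]
[[317.96416353 230.43976305]
 [318.22009064 212.0145532 ]]
```

View pics/w11.png

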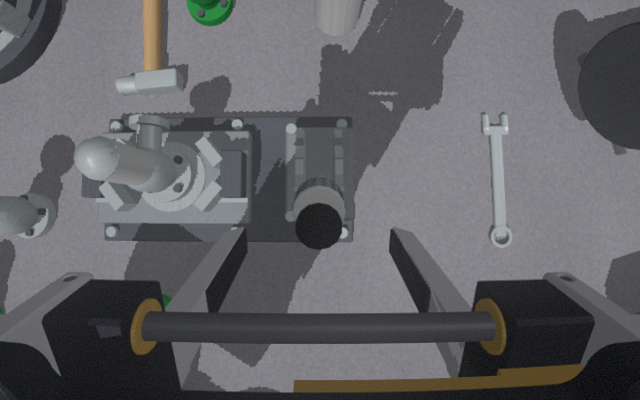

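Call:
arm_command:
  rows:
    - {"travel": [0.1, 2.2, 0.1], "turn": [0, 0, 0], "jaw": 1}
    - {"travel": [0, 2.2, 0.1], "turn": [0, 0, 0], "jaw": 1}
    - {"travel": [0, 2.2, 0], "turn": [0, 0, 0], "jaw": 1}
    - {"travel": [0, 2.1, 0], "turn": [0, 0, 0], "jaw": 1}
    - {"travel": [0, 0, 0], "turn": [0, 0, 0], "jaw": 1}

```text
t: 12.67
tcp_pos: [0.4713, -0.1619, 0.1494]
tcp_rot: [[-0.044, 0.336, 0.941], [-0.999, -0.012, -0.042], [-0.003, -0.942, 0.337]]
contact_force: [-1.0, 0.1, 0.3]
grip_width: 0.0939
```

```bash
python3 look.py w12; python3 - <<'E'
import pickle
from h import *
s,c=pickle.load(open("w12.pkl","rb"))
piv=np.array([.50707,-.16234,.0444]);u=np.array([-.3426,.0154,.9394])
R=np.array(s["tcp_rot"]);P=np.array(s["tcp_pos"])
print(100*R.T@(piv+.108*u-P)); print(proj(c,[piv+.172*u,piv+.1345*u],s),s["contact_force"])
S=vision.capture("scene")
cv2.imwrite("pics/g_scene.png",crop(S["pixels"],220,150,350,290,4.3))
E
```

```text
12.6667 [ 0.4713 -0.1619  0.1494] [-0.562 -0.247  1.854  0.18   1.24   1.02 ] [[-0.044, 0.336, 0.941], [-0.999, -0.012, -0.042], [-0.003, -0.942, 0.337]] 0.09388659698870215
[-0.111087    0.28944755 -0.23965564]
[[313.39962131 314.89360553]
 [314.5923288  269.50015007]] [-1.00392317  0.07692254  0.2958706 ]
```

View pics/w12.png

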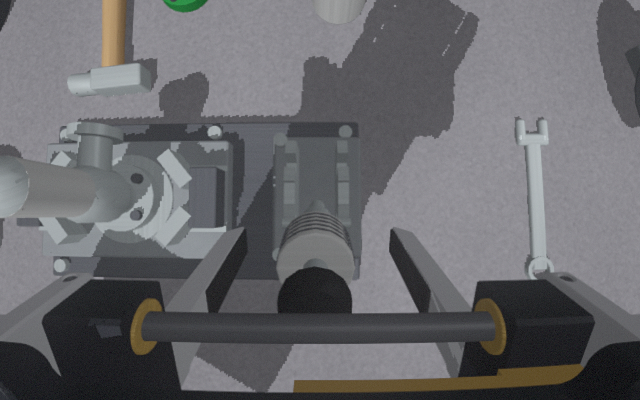

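View pics/g_scene.png

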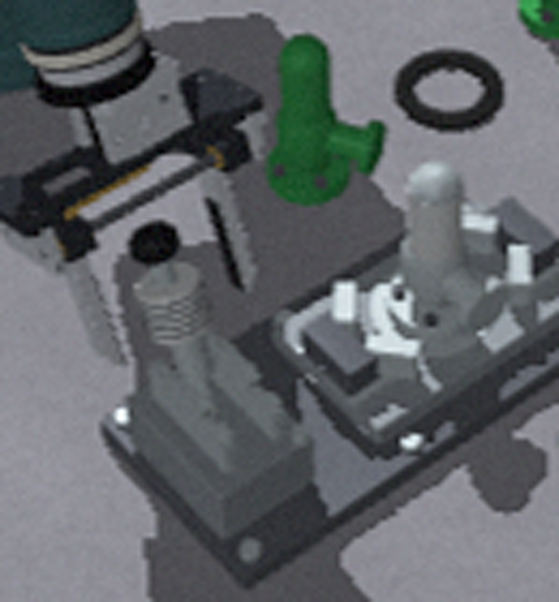

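Call:
arm_command:
  rows:
    - {"travel": [-0.1, 0.3, -0.1], "turn": [0, 0, 0], "jaw": -1}
    - {"travel": [0, 0, 0], "turn": [0, 0, 0], "jaw": -1}
    - {"travel": [0, 0, 0], "turn": [0, 0, 0], "jaw": -1}
    - {"travel": [0, 0, 0], "turn": [0, 0, 0], "jaw": -1}
    - {"travel": [0, 0, 0], "turn": [0, 0, 0], "jaw": -1}
  squeeze: 40

```text
t: 13.18
tcp_pos: [0.4717, -0.1621, 0.1497]
tcp_rot: [[-0.045, 0.343, 0.938], [-0.999, -0.016, -0.042], [0.001, -0.939, 0.343]]
contact_force: [0.2, -0.5, 0.7]
grip_width: 0.0643
```

Call:
arm_command:
  rows:
    - {"travel": [0, 0, 0], "turn": [0, 0, 0], "jaw": -1}
    - {"travel": [0, 0, 0], "turn": [0, 0, 0], "jaw": -1}
    - {"travel": [0, 0, 0], "turn": [0, 0, 0], "jaw": -1}
    - {"travel": [0, 0, 0], "turn": [0, 0, 0], "jaw": -1}
    - {"travel": [0, 0, 0], "turn": [0, 0, 0], "jaw": -1}

```text
t: 13.6
tcp_pos: [0.4715, -0.1606, 0.1489]
tcp_rot: [[-0.044, 0.342, 0.939], [-0.999, -0.013, -0.043], [-0.003, -0.94, 0.342]]
contact_force: [-0.4, 4.9, 3.0]
grip_width: 0.0437
```

Call:
arm_command:
  rows:
    - {"travel": [0, 0, 0], "turn": [0, 0, 0], "jaw": -1}

```text
t: 13.68
tcp_pos: [0.4715, -0.1606, 0.1489]
tcp_rot: [[-0.044, 0.342, 0.939], [-0.999, -0.013, -0.043], [-0.002, -0.94, 0.342]]
contact_force: [-0.8, 4.8, 2.3]
grip_width: 0.0434
```

```bash
python3 look.py w13; python3 - <<'E'
from h import *
s=arm.state();print(s["contact_force"],s["ft_torque"])
S=vision.capture("scene")
cv2.imwrite("pics/h_scene.png",crop(S["pixels"],220,150,350,290,4.3))
E
```

```text
13.6833 [ 0.4715 -0.1606  0.1489] [-0.56  -0.251  1.86   0.182  1.233  1.021] [[-0.044, 0.342, 0.939], [-0.999, -0.013, -0.043], [-0.002, -0.94, 0.342]] 0.04335979140588829
[-1.27035153  5.35290465  2.03813346] [0.9884335  0.13068302 0.25325913]
```

View pics/w13.png

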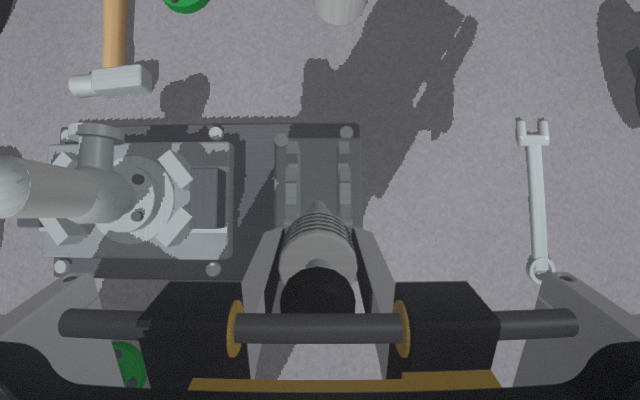

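Call:
arm_command:
  rows:
    - {"travel": [-0.1, 0, 0], "turn": [0, 0, 0], "jaw": -1}
    - {"travel": [0, -0.5, 0], "turn": [0, 0, 0], "jaw": -1}
    - {"travel": [0, -0.5, 0], "turn": [0, 0, 0], "jaw": -1}
    - {"travel": [0, -0.4, 0], "turn": [0, 0, 0], "jaw": -1}
    - {"travel": [0, 0, 0], "turn": [0, 0, 0], "jaw": -1}

```text
t: 14.2
tcp_pos: [0.4668, -0.1603, 0.1616]
tcp_rot: [[-0.045, 0.342, 0.939], [-0.999, -0.015, -0.043], [-0.001, -0.94, 0.342]]
contact_force: [4.6, 1.9, -4.5]
grip_width: 0.0438
```

```bash
python3 look.py w14; python3 - <<'E'
from h import *
s=arm.state();print(s["contact_force"],s["ft_torque"])
S=vision.capture("scene")
cv2.imwrite("pics/h_scene.png",crop(S["pixels"],220,150,350,290,4.3))
E
```

```text
14.2 [ 0.4668 -0.1603  0.1616] [-0.565 -0.27   1.848  0.18   1.262  1.022] [[-0.045, 0.342, 0.939], [-0.999, -0.015, -0.043], [-0.001, -0.94, 0.342]] 0.043797452797963245
[ 5.43627722  1.74190437 -5.25817979] [ 0.67774678 -0.42385647  0.27239616]
```

View pics/w14.png

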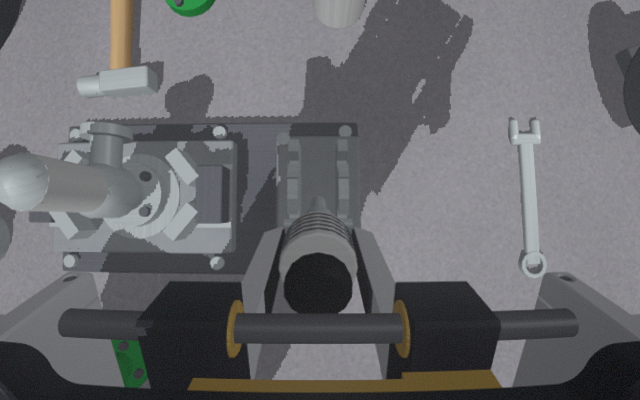

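View pics/h_scene.png

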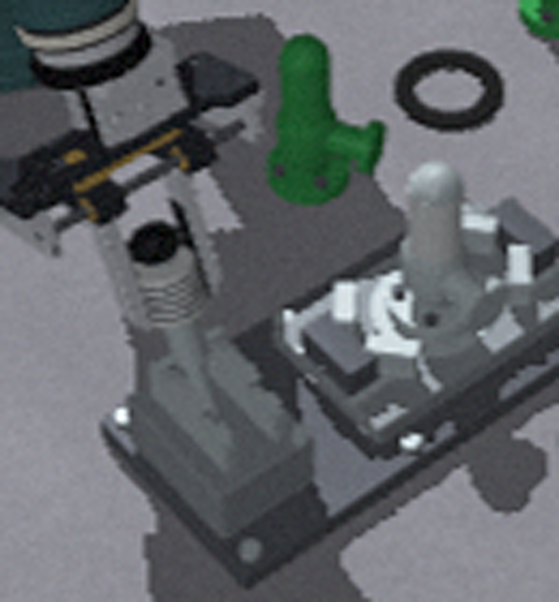

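Call:
arm_command:
  rows:
    - {"travel": [0, -0.25, 0], "turn": [0, 0, 0], "jaw": -1}
    - {"travel": [0, 0, 0], "turn": [0, 0, 0], "jaw": -1}
    - {"travel": [0, 0.02, 0.4], "turn": [-2, 0, 0], "jaw": -1}
    - {"travel": [0, 0.04, 0.88], "turn": [-4, 0, 0], "jaw": -1}

```text
t: 14.63
tcp_pos: [0.476, -0.1607, 0.166]
tcp_rot: [[-0.047, 0.237, 0.97], [-0.999, -0.01, -0.046], [-0.001, -0.971, 0.238]]
contact_force: [1.8, 3.9, -6.3]
grip_width: 0.0436
```

```bash
cat > chk.py <<'E'
from h import *
s=arm.state(); piv=np.array([.50707,-.16234,.0444]); X=np.array([.999,-.045,0])
P=np.array(s["tcp_pos"]);R=np.array(s["tcp_rot"]);d=P-piv
a=np.arctan2(d@X,d[2]);r=np.hypot(d@X,d[2])
print("t",s["t"],"lever",a+.35,"r",r,"lift~",(r-.1104)*1000,"tool tilt",np.degrees(np.arctan2(-R[:,1]@X,-R[2,1]*-1*-1)) if 0 else np.degrees(np.arcsin(-R[:,1]@X)),"lever tilt",np.degrees(a))
F=np.array(s["contact_force"]);print("F tool",R.T@F,"grip",s["grip_width"],"tau",R.T@np.array(s["ft_torque"]))
E
python3 chk.py; python3 look.py w15
```

```text
t 14.6333 lever 0.09981355704073308 r 0.12547439290030685 lift~ 15.074392900306849 tool tilt -13.746049410304254 lever tilt -14.334627272956503
F tool [-4.00797614  6.53378379  0.0725915 ] grip 0.043646226313072266 tau [ 0.23880519 -0.01955648  0.70291358]
14.6333 [ 0.476  -0.1607  0.166 ] [-0.512 -0.176  1.743  0.11   1.361  1.095] [[-0.047, 0.237, 0.97], [-0.999, -0.01, -0.046], [-0.001, -0.971, 0.238]] 0.043646226313072266
```

View pics/w15.png

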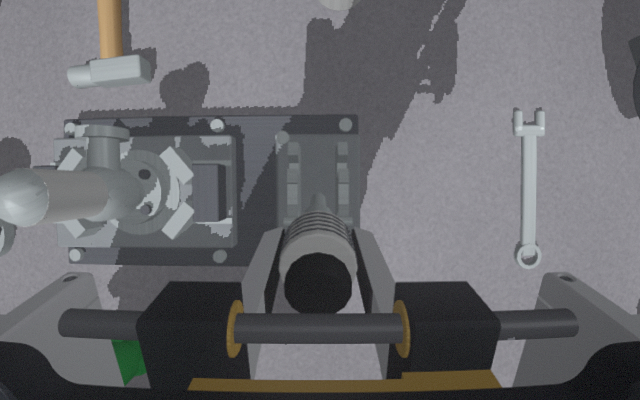

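Call:
arm_command:
  rows:
    - {"travel": [-0.02, 0.0, 0.88], "turn": [-4, 0, 0], "jaw": -1}
    - {"travel": [-0.02, 0.02, 0.88], "turn": [-4, 0, 0], "jaw": -1}
    - {"travel": [-0.02, 0.03, 0.88], "turn": [-4, 0, 0], "jaw": -1}
    - {"travel": [0, 0.03, 0.88], "turn": [-4, 0, 0], "jaw": -1}

```text
t: 15.02
tcp_pos: [0.5107, -0.1621, 0.1697]
tcp_rot: [[-0.045, -0.046, 0.998], [-0.999, 0.002, -0.045], [-0.0, -0.999, -0.046]]
contact_force: [-4.4, 2.2, -6.5]
grip_width: 0.0433
```

```bash
python3 chk.py; python3 look.py w16
```

```text
t 15.0167 lever 0.37895086928073507 r 0.12535399729674257 lift~ 14.953997296742571 tool tilt 2.6337640167410115 lever tilt 1.6587626230210661
F tool [-2.03483844  6.71745406 -4.23468218] grip 0.0433242544404544 tau [-0.81595391 -0.14655699  0.31716828]
15.0167 [ 0.5107 -0.1621  0.1697] [-0.403  0.103  1.447 -0.016  1.635  1.212] [[-0.045, -0.046, 0.998], [-0.999, 0.002, -0.045], [-0.0, -0.999, -0.046]] 0.0433242544404544
```

View pics/w16.png

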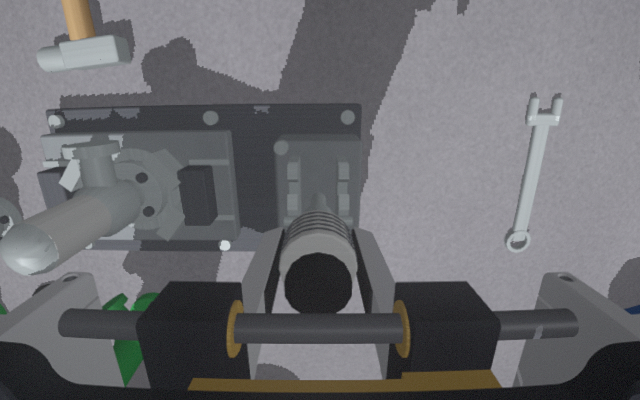

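Call:
arm_command:
  rows:
    - {"travel": [0, 0.02, 0.88], "turn": [-4, 0, 0], "jaw": -1}
    - {"travel": [0, 0.03, 0.88], "turn": [-4, 0, 0], "jaw": -1}
    - {"travel": [0, 0.03, 0.88], "turn": [-4, 0, 0], "jaw": -1}
    - {"travel": [0, 0.03, 0.88], "turn": [-4, 0, 0], "jaw": -1}
    - {"travel": [0, 0.01, 0.5], "turn": [-1.5, 0, 0], "jaw": -1}

```text
t: 15.48
tcp_pos: [0.5507, -0.1639, 0.161]
tcp_rot: [[-0.045, -0.344, 0.938], [-0.999, 0.017, -0.042], [-0.001, -0.939, -0.344]]
contact_force: [-6.7, 3.5, -5.4]
grip_width: 0.0434
```

```bash
python3 chk.py; python3 look.py w17
```

```text
t 15.4833 lever 0.7084182985312779 r 0.12451235052234426 lift~ 14.112350522344261 tool tilt 20.126305544358246 lever tilt 20.535855806102216
F tool [-3.14529784  7.40709019 -4.59235495] grip 0.04341613274325388 tau [-1.21220883  0.0797809   0.19226502]
15.4833 [ 0.5507 -0.1639  0.161 ] [-0.331  0.42   1.114 -0.103  1.943  1.264] [[-0.045, -0.344, 0.938], [-0.999, 0.017, -0.042], [-0.001, -0.939, -0.344]] 0.04341613274325388
```

View pics/w17.png

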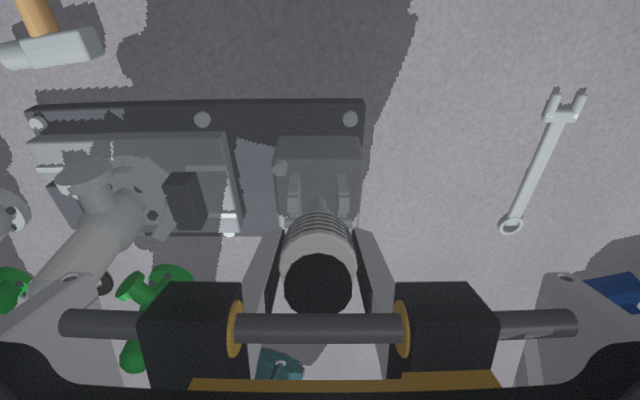

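Call:
arm_command:
  rows:
    - {"travel": [0, 0, 0.2], "turn": [-0.5, 0, 0], "jaw": -1}
    - {"travel": [0, 0, 0], "turn": [0, 0, 0], "jaw": -1}

```text
t: 15.7
tcp_pos: [0.5522, -0.164, 0.162]
tcp_rot: [[-0.046, -0.347, 0.937], [-0.999, 0.017, -0.042], [-0.001, -0.938, -0.348]]
contact_force: [-5.4, 2.3, -5.4]
grip_width: 0.0435
```

```bash
python3 chk.py
```

```text
t 15.7 lever 0.7166750126364327 r 0.12593493975261996 lift~ 15.534939752619964 tool tilt 20.33524806304369 lever tilt 21.008930676973723
F tool [-2.01583584  6.95595262 -3.28717073] grip 0.04345015303093262 tau [-0.68277029 -0.12519568  0.32023064]
```

Call:
arm_command:
  rows:
    - {"travel": [0, 0, 0.3], "turn": [0, 0, 0], "jaw": -1}
    - {"travel": [0, 0, 0], "turn": [0, 0, 0], "jaw": -1}

```text
t: 15.87
tcp_pos: [0.5526, -0.164, 0.1625]
tcp_rot: [[-0.047, -0.351, 0.935], [-0.999, 0.017, -0.043], [-0.001, -0.936, -0.351]]
contact_force: [-10.9, 3.1, -3.1]
grip_width: 0.0436
```

```bash
python3 chk.py
```

```text
t 15.8667 lever 0.7181991506746972 r 0.12657834818062902 lift~ 16.178348180629023 tool tilt 20.568164252833714 lever tilt 21.096257353961626
F tool [-2.5408094   6.74106869 -9.21770037] grip 0.043592592340565 tau [-1.75794719 -0.12934455  0.2972408 ]
```

Call:
arm_command:
  rows:
    - {"travel": [0, 0, -0.15], "turn": [0, 0, 0], "jaw": -1}
    - {"travel": [0, 0.5, 0], "turn": [0, 0, 0], "jaw": -1}
    - {"travel": [0, 0.5, 0], "turn": [0, 0, 0], "jaw": -1}
    - {"travel": [0, 0.4, 0], "turn": [0, 0, 0], "jaw": -1}
    - {"travel": [0, 0, 0], "turn": [0, 0, 0], "jaw": -1}

```text
t: 16.28
tcp_pos: [0.5476, -0.1638, 0.1494]
tcp_rot: [[-0.046, -0.346, 0.937], [-0.999, 0.017, -0.043], [-0.001, -0.938, -0.347]]
contact_force: [-6.4, 2.7, -4.1]
grip_width: 0.0437
```

```bash
python3 chk.py
```

```text
t 16.2833 lever 0.719011323033075 r 0.1125718673507132 lift~ 2.1718673507132022 tool tilt 20.28713688802786 lever tilt 21.142791402333867
F tool [-2.43112804  6.14712865 -4.70998412] grip 0.043693700405230726 tau [-0.99851969 -0.13407331  0.3178017 ]
```

Call:
arm_command:
  rows:
    - {"travel": [0, 0.2, 0], "turn": [0, 0, 0], "jaw": -1}
    - {"travel": [0, 0, 0], "turn": [0, 0, 0], "jaw": 1}
    - {"travel": [0, 0, 0], "turn": [0, 0, 0], "jaw": 1}
    - {"travel": [0, 0, 0], "turn": [0, 0, 0], "jaw": 1}
    - {"travel": [0, 0, 0], "turn": [0, 0, 0], "jaw": 1}

```text
t: 16.7
tcp_pos: [0.5509, -0.1645, 0.1495]
tcp_rot: [[-0.045, -0.338, 0.94], [-0.999, 0.014, -0.043], [0.002, -0.941, -0.338]]
contact_force: [0.7, 0.8, -0.4]
grip_width: 0.0665
```

Call:
arm_command:
  rows:
    - {"travel": [0, 0, 0], "turn": [0, 0, 0], "jaw": 1}
    - {"travel": [0, 0, 0], "turn": [0, 0, 0], "jaw": 1}
    - {"travel": [0, 0, 0], "turn": [0, 0, 0], "jaw": 1}
    - {"travel": [0, 0, 0], "turn": [0, 0, 0], "jaw": 1}
    - {"travel": [0, 0, 0], "turn": [0, 0, 0], "jaw": 1}

```text
t: 17.12
tcp_pos: [0.5502, -0.1638, 0.148]
tcp_rot: [[-0.045, -0.342, 0.939], [-0.999, 0.015, -0.042], [0.0, -0.94, -0.342]]
contact_force: [0.8, -0.4, 1.2]
grip_width: 0.0938
```

Call:
arm_command:
  rows:
    - {"travel": [0, -1, 0], "turn": [0, 0, 0], "jaw": 1}
    - {"travel": [0, -2, 0], "turn": [0, 0, 0], "jaw": 1}
    - {"travel": [0, -3, 0], "turn": [0, 0, 0], "jaw": 1}
    - {"travel": [0, -3, 0], "turn": [0, 0, 0], "jaw": 1}
    - {"travel": [0, -2, 0], "turn": [0, 0, 0], "jaw": 1}

```text
t: 17.53
tcp_pos: [0.5888, -0.1655, 0.255]
tcp_rot: [[-0.045, -0.338, 0.94], [-0.999, 0.014, -0.043], [0.001, -0.941, -0.338]]
contact_force: [0.8, -0.7, 0.6]
grip_width: 0.094
```

Call:
arm_command:
  rows:
    - {"travel": [0, -3, -3], "turn": [0, 0, 0], "jaw": 1}
    - {"travel": [0, -2, -3], "turn": [0, 0, 0], "jaw": 1}
    - {"travel": [0, 0, -3], "turn": [0, 0, 0], "jaw": 1}
    - {"travel": [0, 0, 0], "turn": [0, 0, 0], "jaw": 1}
    - {"travel": [0, 0, 0], "turn": [0, 0, 0], "jaw": 1}

```text
t: 17.95
tcp_pos: [0.5205, -0.1625, 0.331]
tcp_rot: [[-0.045, -0.337, 0.94], [-0.999, 0.014, -0.043], [0.001, -0.941, -0.337]]
contact_force: [-0.2, -0.3, -0.6]
grip_width: 0.094
```

```bash
python3 look.py w18; python3 - <<'E'
from h import *
S=vision.capture("scene");T=vision.capture("top")
cv2.imwrite("pics/i_scene.png",crop(S["pixels"],220,130,400,280,4.2))
cv2.imwrite("pics/i_top.png",crop(T["pixels"],180,130,420,290,3.3))
E
```

```text
17.95 [ 0.5205 -0.1625  0.331 ] [-0.344  0.34   0.884 -0.129  2.243  1.209] [[-0.045, -0.337, 0.94], [-0.999, 0.014, -0.043], [0.001, -0.941, -0.337]] 0.09399086289361111
```

View pics/w18.png

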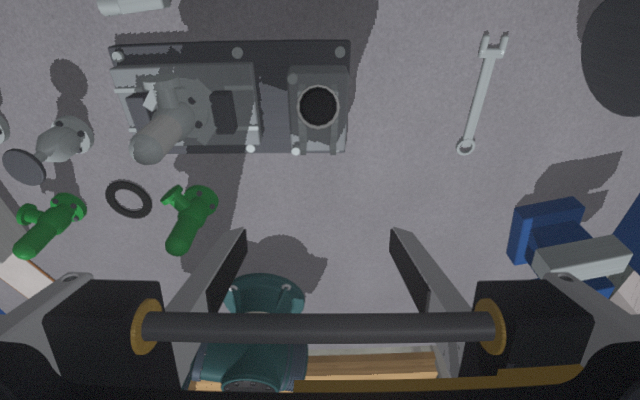

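View pics/i_scene.png

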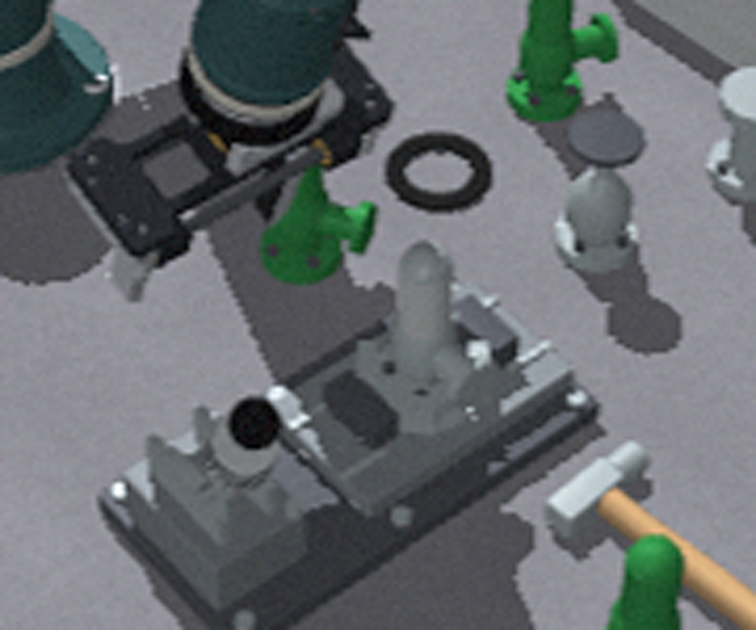

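View pics/i_top.png

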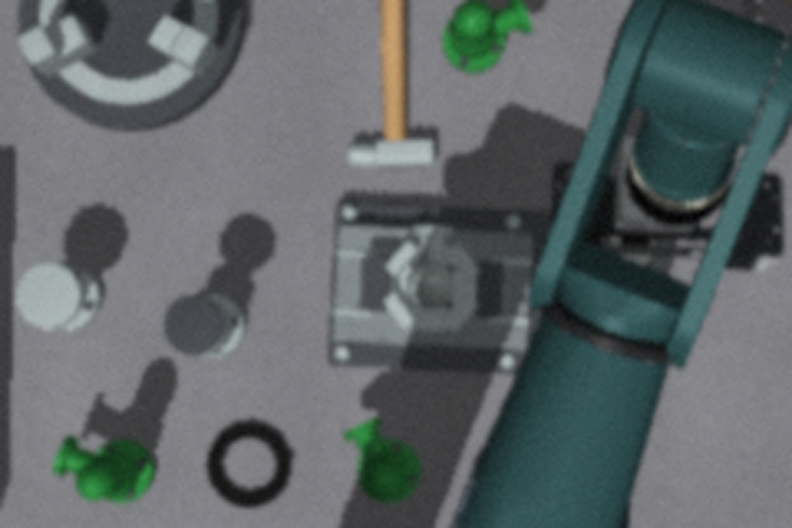

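Call:
arm_command:
  rows:
    - {"travel": [0, -1, 0], "turn": [6.7, 0, 0], "jaw": 1}
    - {"travel": [-2, -1, -1], "turn": [6.7, 0, 0], "jaw": 1}
    - {"travel": [-2, 0, -2], "turn": [6.6, 0, 0], "jaw": 1}
    - {"travel": [-3, 0, -2], "turn": [0, 0, 0], "jaw": 1}
    - {"travel": [-3, 0, -2], "turn": [0, 0, 0], "jaw": 1}

```text
t: 18.52
tcp_pos: [0.4598, -0.059, 0.3516]
tcp_rot: [[-0.047, -0.001, 0.999], [-0.999, 0.0, -0.047], [-0.0, -1.0, -0.001]]
contact_force: [1.1, 1.0, 0.6]
grip_width: 0.0936
```

Call:
arm_command:
  rows:
    - {"travel": [0, 0, 0], "turn": [0, 0, 0], "jaw": 1}
    - {"travel": [0, 0, 0], "turn": [0, 0, 0], "jaw": 1}
    - {"travel": [0, 0, 0], "turn": [0, 0, 0], "jaw": 1}

```text
t: 18.77
tcp_pos: [0.4621, -0.0598, 0.3511]
tcp_rot: [[-0.045, -0.002, 0.999], [-0.999, -0.0, -0.045], [0.0, -1.0, -0.002]]
contact_force: [0.5, 1.0, 0.4]
grip_width: 0.094
```

```bash
python3 look.py w19; python3 - <<'E'
from h import *
import pickle
s,c=pickle.load(open("w19.pkl","rb")); cv2.imwrite("pics/w19c.png",crop(c["pixels"],150,20,450,240,2.6))
s,c=pickle.load(open("w18.pkl","rb")); cv2.imwrite("pics/w18c.png",crop(c["pixels"],100,30,370,180,2.9))
E
```

```text
18.7667 [ 0.4621 -0.0598  0.3511] [-2.500e-01 -8.600e-02  1.279e+00 -1.000e-03  1.950e+00  1.365e+00] [[-0.045, -0.002, 0.999], [-0.999, -0.0, -0.045], [0.0, -1.0, -0.002]] 0.09396285348610657
```

View pics/w19c.png

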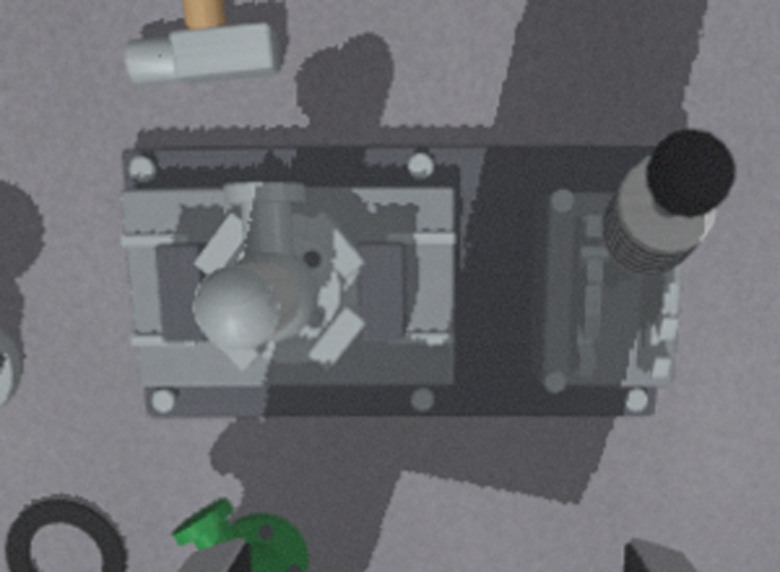

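View pics/w18c.png

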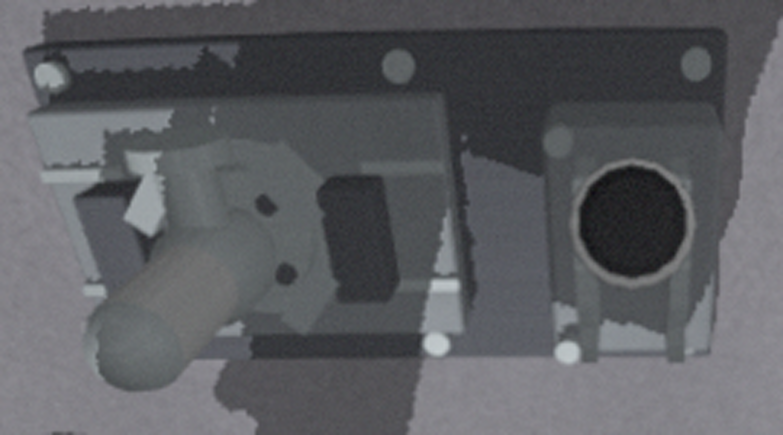

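```bash
python3 - <<'E'
from h import *
import pickle
s9,c9=pickle.load(open("w19.pkl","rb"));s8,c8=pickle.load(open("w18.pkl","rb"))
a=lambda x,y:(x/2.6+150-.35,y/2.6+20-.35); b=lambda x,y:(x/2.9+100-.35,y/2.9+30-.35)
V=tri([ray(c9,a(238,305),s9),ray(c8,b(137,338),s8)]);print("rim",V, onplane(c9,a(238,305),.17,s9),onplane(c8,b(137,338),.17,s8))
K=tri([ray(c9,a(691,172),s9),ray(c8,b(632,222),s8)]);print("knob",K)
piv=np.array([.50707,-.16234,.0444]);d=K[0]-piv;print("lever",.35+np.arctan2(d[0]*.999-d[1]*.045,d[2]),np.linalg.norm(d))
L=d/np.linalg.norm(d)
# predicted outlines of collar top ring for lift 0 and 13mm in w19
e1=np.array([.045,.999,0]);e2=np.cross(L,e1)
im=c9["pixels"][:,:,::-1].copy()
big=crop(c9["pixels"],340,40,440,140,6)
for lift,col in [(0,(0,255,0)),(.013,(0,0,255))]:
    for r in (.0975,.1345):
        th=np.linspace(0,2*np.pi,60);P=[piv+(r+lift)*L+.022*(np.cos(t)*e1+np.sin(t)*e2) for t in th]
        q=((proj(c9,P,s9)-[340,40]+.4)*6).astype(int)
        cv2.polylines(big,[q.reshape(-1,1,2)],True,col,1)
cv2.imwrite("pics/ck.png",big)
E
```

```text
rim (array([0.51701137, 0.02760459, 0.16529999]), [0.00025814110167451243, 0.00025814110167447665]) [0.51718361 0.02620187 0.17      ] [0.51935088 0.02467392 0.17      ]
knob (array([ 0.56319766, -0.16493387,  0.19854245]), [6.596852494770689e-05, 6.596852494794724e-05])
lever 0.6995526176801756 0.16406382268227726
```

View pics/ck.png

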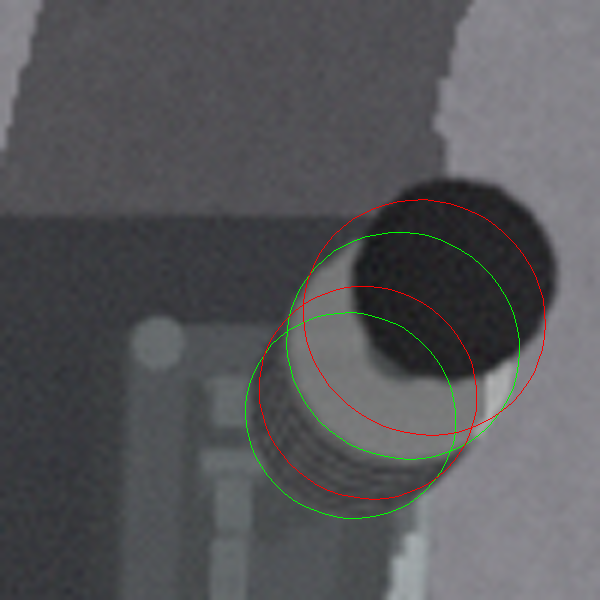

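```bash
python3 - <<'E'
from bench import arm
print(arm.state()["t"],arm.state()["contact_force"]); print(arm.finish_job())
E
```

```text
18.8167 [ 0.82423026  0.13967186 -0.12172443]
the job is handed in; nothing more can be done
None
```

The safety valve is standing in the clamp, the lever is over at its far end with the collar down, and the job was handed in at 18.8 s. No verdict was reported.

**What I did:** I gripped the valve by its bonnet and set it on the clamp plate until I felt contact, then let go. I gripped the collar along the lever and lifted it about 15 mm. With it lifted, I swung the lever to its far stop, lowered the collar into the notch, opened the fingers and backed away.

**Last checks, from two wrist views:**
- **Lever:** the angle is about 0.70 rad.
- **Collar:** its outline matches the fully lowered position and does not match one lifted 13 mm.
- **Jaws:** they are closed round the flange.
- **Valve position:** the bonnet rim measured about 1.5 mm from the plate's centre, and the valve looks upright.
- **Valve height:** the rim came out at 165 mm, against 170 mm expected. I put this down to the short distance between the two views, since the arm felt the valve seat at the expected height.
- **Contact and bystanders:** the gripper was clear and read about 1 N or less. The bystanders look unmoved in the pictures, but I did not measure them.

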